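# Sort left-hand and right-hand hinge leaves into their trays

### The job

Sort the four loose bronze hinge leaves into left-hand and right-hand ones: each tray takes the two that are of the same hand as the sample leaf screwed to its end, not its mirror image. Lay each pair face up and flat on the floor of the tray's cell, turned half a turn to each other with the knuckles inward and in line, as in a hinge laid open; they fit no other way. Leave everything else on the bench where it is.

Things in the scene. Friction and masses are not known exactly. Their poses are not given: they have to be found in the camera images.
- leaf_left_a: 450 g cast bronze hinge leaf, face up. Plate 43 (x) x 96 (y) x 8 mm, origin under its centre, z up. On the face along y stands a rib 12 mm thick, 52 mm long at full height, top 40 mm above the underside: grip across it, above the knuckle. From the +x edge sticks a knuckle (19 mm barrel, lying as low as the plate) out to x = 38 mm, left-hand: in the +y half, y = 5 to 44 mm. Starts at any yaw
- leaf_left_b: 450 g cast bronze hinge leaf, face up. Plate 43 (x) x 96 (y) x 8 mm, origin under its centre, z up. On the face along y stands a rib 12 mm thick, 52 mm long at full height, top 40 mm above the underside: grip across it, above the knuckle. From the +x edge sticks a knuckle (19 mm barrel, lying as low as the plate) out to x = 38 mm, left-hand: in the +y half, y = 5 to 44 mm. Starts at any yaw
- leaf_right_a: 450 g cast bronze hinge leaf, face up. Plate 43 (x) x 96 (y) x 8 mm, origin under its centre, z up. On the face along y stands a rib 12 mm thick, 52 mm long at full height, top 40 mm above the underside: grip across it, above the knuckle. From the +x edge sticks a knuckle (19 mm barrel, lying as low as the plate) out to x = 38 mm, right-hand (mirror image): in the -y half, y = -44 to -5 mm. Starts at any yaw
- leaf_right_b: 450 g cast bronze hinge leaf, face up. Plate 43 (x) x 96 (y) x 8 mm, origin under its centre, z up. On the face along y stands a rib 12 mm thick, 52 mm long at full height, top 40 mm above the underside: grip across it, above the knuckle. From the +x edge sticks a knuckle (19 mm barrel, lying as low as the plate) out to x = 38 mm, right-hand (mirror image): in the -y half, y = -44 to -5 mm. Starts at any yaw
- tray_left: fixed wooden tray for left-hand leaves, alike but for its sample. Origin on the bench under the centre of its open cell, z up. Cell 115 (tray x) x 106 mm (tray y) inside, floor 6 mm over the bench, wall tops 16 mm over the bench, walls 5 to 6 mm thick; tray x from -133 to +63 mm. The two trays stand side by side and may be swapped
- tray_right: fixed wooden tray for right-hand leaves, alike but for its sample. Origin on the bench under the centre of its open cell, z up. Cell 115 (tray x) x 106 mm (tray y) inside, floor 6 mm over the bench, wall tops 16 mm over the bench, walls 5 to 6 mm thick; tray x from -133 to +63 mm. The two trays stand side by side and may be swapped
- tray_left_cell (a point): centre of the cell floor of tray_left, axes as the tray. Two leaves fit only knuckle to knuckle, ribs along tray y: one about x = -32 mm with its axes parallel to the tray's, one about x = +32 mm turned half a turn (its +x to tray -x). Knuckles then stand in line, end to end, all gaps 4 mm along x; any other way the pair is 119 mm wide and cannot lie flat
- tray_right_cell (a point): centre of the cell floor of tray_right, axes as the tray. Two leaves fit only knuckle to knuckle, ribs along tray y: one about x = -32 mm with its axes parallel to the tray's, one about x = +32 mm turned half a turn (its +x to tray -x). Knuckles then stand in line, end to end, all gaps 4 mm along x; any other way the pair is 119 mm wide and cannot lie flat
- tray_left_sample (a point): plate centre, on the tray floor, of the sample left-hand leaf screwed down at the -x end of tray_left, behind a divider: axes parallel to the tray's, rib along y, knuckle toward the cell, rib top 46 mm over the bench; fixed
- tray_right_sample (a point): plate centre, on the tray floor, of the sample right-hand leaf screwed down at the -x end of tray_right, behind a divider: axes parallel to the tray's, rib along y, knuckle toward the cell, rib top 46 mm over the bench; fixed
- flex_shaft: grinder hose, fixed, 35 mm thick, an arch over the bench: its hand-piece end lies on the mat at x 0.65, y 0.14 (m); it rises over (0.55, 0.08, 0.15) to a crest 0.25 m high from (0.48, 0.02) to (0.36, -0.12) and drops past the bench edge at (0.28, -0.21). Some leaves start beyond it from the trays: carry them over it. Its origin is far below the bench
- marker_pen: white marker pen with a red cap, 132 x 20 x 17 mm, lying on the mat; a bystander, loose, not to be moved
- plaster_block: white plaster block, 78 x 126 x 30 mm; a bystander, loose, not to be moved
- flux_bottle: white bottle with a blue cap, 48 mm across, 84 mm high, upright; a bystander, loose, not to be moved
- paste_tin: round tin with a red lid, 65 mm across, 32 mm high; a bystander, loose, not to be moved

How it is judged:
By the outcome, as a careful person would: the job done as asked, in the order asked, and still so for the second after the job is handed in, with the robot touching nothing.
It also fails if it takes over 72 s, if anything falls off the work surface, if the arm or the gripper's body presses on something with over 40 N, if the wrist force passes 120 N, or if a joint passes its speed limit or range.

### The arm

A 7-joint arm with a two-finger parallel gripper is mounted at the origin on a cart in front of the work surface, level with it; the furniture and walls round the work are solid. World frame = base frame: x ahead of the robot, y to its left, z up, the work surface at z = 0. Lengths are in m, angles in rad, forces in N, time in s.
With the tool pointing down it reaches from about 0.4 to 0.85 m from the base axis. Payload 4.5 kg.
Tool frame: the origin (TCP) lies at the very end of the fingers, on their centre line; the grasp point (between the pads) lies 19 mm behind it; z points along the fingers, y is the line along which they close (so a half turn about z gives the same grasp; the last joint's range is limited). The gripper opens to 85 mm and grips with 20 to 120 N. Pads are 22 mm wide; open, the fingers measure 114 mm over their backs; the gripper's body (76 mm by 85 mm) begins 54 mm behind the grasp point. The pads swing forward as they close: fully open they stand 13 mm farther back than shut.
Start: joints at [-1.125, 0.689, -0.195, 1.565, 0.157, 0.902, -0.215], TCP at [0.25, 0.573, 0.231] pointing down, gripper open.
Joint ranges: [-3.01, 3.01], [-0.46, 2.08], [-1.47, 1.51], [0.13, 2.56], [-1, 4.14], [0.04, 2.09], [-2.66, 2.66]. Speed limits (rad/s): [2.57, 2.57, 3.14, 3.14, 3.14, 3.14, 3.14].

### API

Orientations are given as a unit quaternion [w, x, y, z].
In Python, from workcell import ctrl, optics, order gives the robot as it stands.
- The arm moves only by the tool carry_out, never from a script. Its argument "moves" is a list of rows, each an object of numbers: "dx", "dy", "dz": the shift along the tool's x, y, z scaled (see below); "ax", "ay", "az": the turn, a rotation vector about the tool's x, y, z scaled (see below); "jaw": the closure, from -1 (fully open) to 1 (shut), so that 0 is half open. In form: [{"dx": .., "dy": .., "dz": .., "ax": .., "ay": .., "az": .., "jaw": ..}, ...]. A call has 1 to 8 rows; each row shifts and turns the commanded pose from where the row before left it, along the tool's axes as they then stand; what a row does not reach is not made up. The controller multiplies each number of a shift by 40 mm and each number of a turn by 0.12 rad. A row lasts 1/8 s, in which the tool goes at most 62.5 mm and 10.7 degrees, less where a joint would pass 70% of its speed; a pose out of reach is approached as far as the arm can. A call with a number of a shift or a turn outside -1 to 1 is refused whole. A call with a gripper value outside its range is refused whole. The fingers move at their own pace and stop on an object; "force" is the grip in N (left out, the last holds). Time passes only in rows, so rows that do not move let the fingers close. It gives the time, the measured TCP pose, the force, the opening and the grip force at its end, in the units of the state.
- ctrl.read_state(): the state, without advancing time (a new reading comes with each control period).
- optics.camera(name): name is "side" or "top" or "wrist"; returns the picture (420x560x3 uint8, red, green, blue); there is no depth.
- optics.camera_params(name): a dict with "fx", "fy", "cx", "cy" (pixels), "eye" and "attitude" of the camera in the world. Camera axes: x right, y up, looking along -z (the intrinsics and any distortion apply to the point x, -y, -z); pixel columns grow to the right and rows downward; lengths in m; the calibration is good to about 2 mm. A picture is of the moment at which its call begins: read the wrist's pose just before it. camera_params takes no time and is no camera call; for the wrist camera it gives the pose at the moment of the call.
- order.close_job(): hands the job in; it is judged then, once.
The state is a dict: "t": time; "joints": joint angles; "qvel": joint speeds; "effort": joint torques, N m; "tool_pos": TCP position; "tool_rot": TCP orientation; "ft_force": force on the tool from outside, world axes, zero at the start; "wrist_torque": the same for the moment, N m; "grip_width": finger opening in m; "finger_force": force on a finger pad.
Only numpy, scipy, OpenCV 4.12 (cv2) and the standard library are available. Lean on these libraries where they do the work, as an engineer would, in place of code of your own. Each camera call takes 0.05 s, during which the arm holds its last target. There are 200 camera calls.

## Working session

There is one attempt and no reset: what is moved stays moved. The work goes in short steps, Python scripts to look and compute and a tool call to move; the robot and the scene stay as the last step left them, time stands still between calls to the robot, and variables do not carry over. Pictures are saved under pics/ and viewed, at most 12 in all, crops included, and the job is handed in when it is done.

Besides the shell and the picture viewer there is one more tool, called after "Request:" in YAML: its name, and indented under it one key for each argument. carry_out: Moves the arm, as the interface text tells. Its arguments: {"type":"object","properties":{"moves":{"type":"array"},"force":{"type":"number"}},"required":["moves"]}

```bash
ls; mkdir -p pics; cat > h.py <<'E'
import numpy as np, cv2
from scipy.spatial.transform import Rotation as R
from workcell import ctrl, optics, order
def rot(q): q=np.array(q,float); return R.from_quat([q[1],q[2],q[3],q[0]]) if q.shape==(4,) else R.from_matrix(q)
def ray(p,u,v):
    pts=cv2.undistortPoints(np.array([[[u,v]]],float),K(p),D(p))[0,0]
    d=np.array([pts[0],-pts[1],-1.]); return np.array(p['eye']),rot(p['attitude']).apply(d)
def K(p): return np.array([[p['fx'],0,p['cx']],[0,p['fy'],p['cy']],[0,0,1.]])
def D(p):
    for k in p:
        if 'dist' in k.lower(): return np.array(p[k],float)
    return np.zeros(5)
def onz(p,u,v,z):
    e,d=ray(p,u,v); return e+d*(z-e[2])/d[2]
def snap(n,f):
    p=optics.camera_params(n); im=optics.camera(n)[:,:,::-1].copy(); cv2.imwrite(f'pics/{f}.png',im); return p,im
E
python3 - <<'E'
from h import *
for n in('top','side','wrist'):
    p,im=snap(n,n+'0'); print(n,p)
print(ctrl.read_state())
E
```

```text
pics
top {'fx': 397.84982375889507, 'fy': 397.84982375889507, 'cx': 281.6749696879813, 'cy': 210.08736270073805, 'eye': array([ 0.30644316, -0.023757  ,  0.85473041]), 'attitude': array([ 0.71192662,  0.07579016, -0.07196738, -0.69443289])}
side {'fx': 396.9077418411832, 'fy': 396.9077418411832, 'cx': 279.27136599651953, 'cy': 211.12105447807517, 'eye': array([0.87260313, 0.70639512, 0.82093766]), 'attitude': array([0.210464  , 0.0715194 , 0.31778016, 0.92174055])}
wrist {'fx': 364.7757054276986, 'fy': 364.7757054276986, 'cx': 283.84270710657296, 'cy': 212.79847639984754, 'eye': array([0.18700199, 0.59876755, 0.37444493]), 'attitude': array([ 0.82882417, -0.11518528, -0.07477005,  0.54239496])}
{'t': 0.15, 'joints': array([-1.1252292 ,  0.68980734, -0.19454878,  1.56610821,  0.15729664,
        0.90248559, -0.21511082]), 'qvel': array([ 0.00098809, -0.00267221, -0.00179769, -0.00378193, -0.000231  ,
       -0.00063452, -0.00062239]), 'effort': array([-1.57328170e-03, -5.39936292e+01, -1.26839418e+00, -1.58718842e+01,
        9.30449838e-03,  6.48937945e-03,  3.09183224e-05]), 'tool_pos': array([0.24996648, 0.5722963 , 0.23065799]), 'tool_rot': array([-1.03025814e-04,  2.04398157e-01,  9.78887578e-01, -7.01480779e-04]), 'ft_force': array([-0.69834175,  0.1612115 ,  0.46462408]), 'wrist_torque': array([-0.0253474 , -0.03163787,  0.00068158]), 'finger_force': 0.0, 'grip_width': 0.08525970258456901}
```

View pics/top0.png

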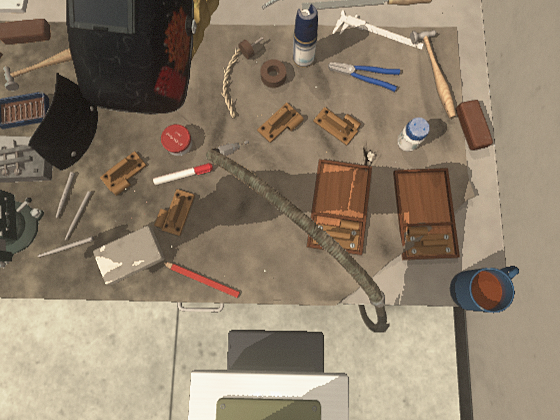

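View pics/side0.png

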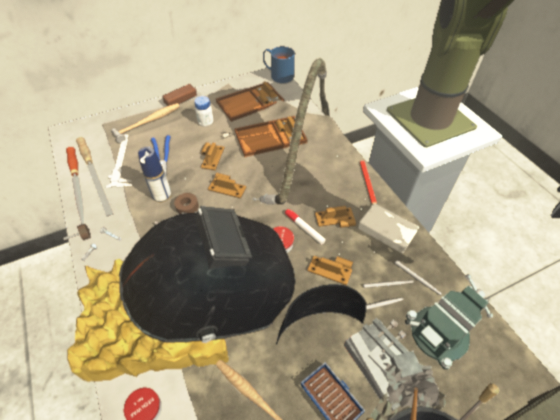

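The top view shows leaves at about (281,122), (338,123), (124,173) and (177,210). The trays are at (340,205) and (427,213), with the samples at their lower (robot) end. The hose runs from (215,155) to (378,300). Next I'll enlarge the leaves and samples.

```bash
python3 - <<'E'
from h import *
im=cv2.imread('pics/top0.png'); p=optics.camera_params('top')
t=[]
for (u,v) in [(281,122),(338,123),(124,173),(177,210),(336,235),(428,240)]:
    c=cv2.resize(im[v-32:v+32,u-33:u+33],None,fx=4,fy=4,interpolation=cv2.INTER_CUBIC); 
    for k in range(0,66,10): cv2.putText(c,str(u-33+k),(k*4,8),0,.3,(255,255,255)); 
    for k in range(4,64,10): cv2.putText(c,str(v-32+k),(0,k*4+4),0,.3,(255,255,255))
    t.append(c)
cv2.imwrite('pics/c1.png',np.vstack([np.hstack(t[:3]),np.hstack(t[3:])]))
for (u,v) in [(281,122),(338,123),(124,173),(177,210),(336,235),(428,240),(317,163),(370,166),(397,172),(447,168)]: print(u,v,onz(p,u,v,.015).round(3))
E
```

```text
281 122 [ 0.689 -0.01   0.015]
338 123 [ 0.689 -0.139  0.015]
124 173 [0.56  0.333 0.015]
177 210 [0.479 0.209 0.015]
336 235 [ 0.433 -0.134  0.015]
428 240 [ 0.428 -0.329  0.015]
317 163 [ 0.593 -0.092  0.015]
370 166 [ 0.589 -0.209  0.015]
397 172 [ 0.577 -0.268  0.015]
447 168 [ 0.589 -0.379  0.015]
```

View pics/c1.png

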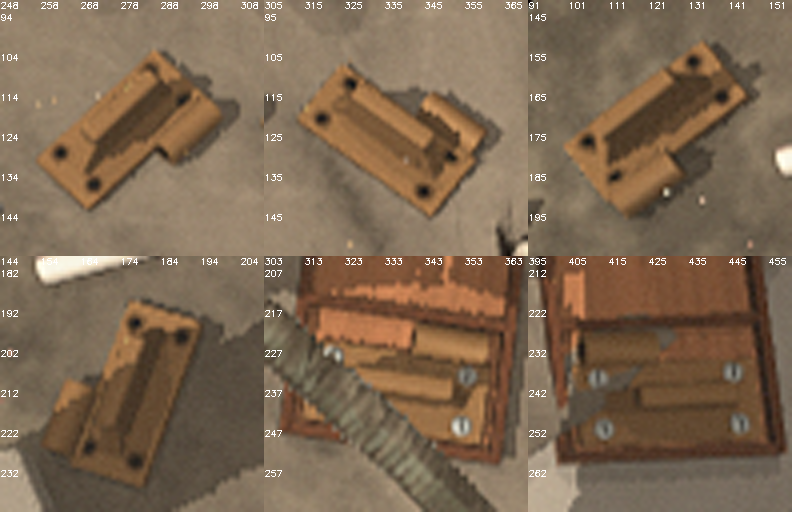

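The enlargements show which hand each piece is.
- **Tray at (340,205):** the sample's knuckle is up and to the right (−y), so it is the right-hand tray.
- **Tray at (427,213):** the knuckle is up and to the left, so it is the left-hand tray.
- **Leaf A (281,122):** left.
- **Leaf B (338,123):** right.
- **Leaf C (124,173):** right.
- **Leaf D (177,210):** left.

The screw holes give the leaf poses.

```bash
cat > leaves.py <<'E'
from h import *
p=optics.camera_params('top')
H={'A':((248,90),[(61,153),(94,185),(152,68),(183,100)],(190,125)),
'B':((305,91),[(86,84),(58,119),(160,191),(188,156)],(190,120)),
'C':((91,141),[(60,142),(87,176),(165,62),(193,97)],(115,185)),
'D':((144,178),[(135,67),(181,81),(89,191),(136,205)],(65,160))}
for k,(o,h,kn) in H.items():
    f=lambda q,z: onz(p,o[0]+(q[0]+.5)/4-.5,o[1]+(q[1]+.5)/4-.5,z)[:2]
    w=np.array([f(q,.008) for q in h]); c=w.mean(0)
    # long axis via farthest groups
    _,_,vt=np.linalg.svd(w-c); y=vt[0]; x=np.array([y[1],-y[0]]); kv=f(kn,.012)-c
    if x@kv<0: x=-x; y=-y
    ext=np.abs((w-c)@y).mean(),np.abs((w-c)@x).mean()
    print(k,c.round(4),'xyaw',np.degrees(np.arctan2(x[1],x[0])).round(1),'kn y',(kv@y).round(3),'hole half',np.round(ext,4))
E
python3 - <<'E'
exec(open('leaves.py').read())
im=cv2.imread('pics/top0.png')
c=cv2.resize(im[150:265,303:463],None,fx=5,fy=5,interpolation=cv2.INTER_CUBIC)
for k in range(0,160,20): cv2.putText(c,str(303+k),(k*5,8),0,.3,(255,255,255))
for k in range(0,115,20): cv2.putText(c,str(150+k),(0,k*5+4),0,.3,(255,255,255))
cv2.imwrite('pics/c2.png',c)
E
```

```text
A [ 0.6936 -0.0039] xyaw -132.8 kn y 0.026 hole half [0.0365 0.0134]
B [ 0.6875 -0.1341] xyaw -36.3 kn y -0.025 hole half [0.0359 0.0135]
C [0.5679 0.3401] xyaw -138.5 kn y -0.026 hole half [0.0359 0.0131]
D [0.4776 0.2097] xyaw 74.5 kn y 0.024 hole half [0.036  0.0134]
```

View pics/c2.png

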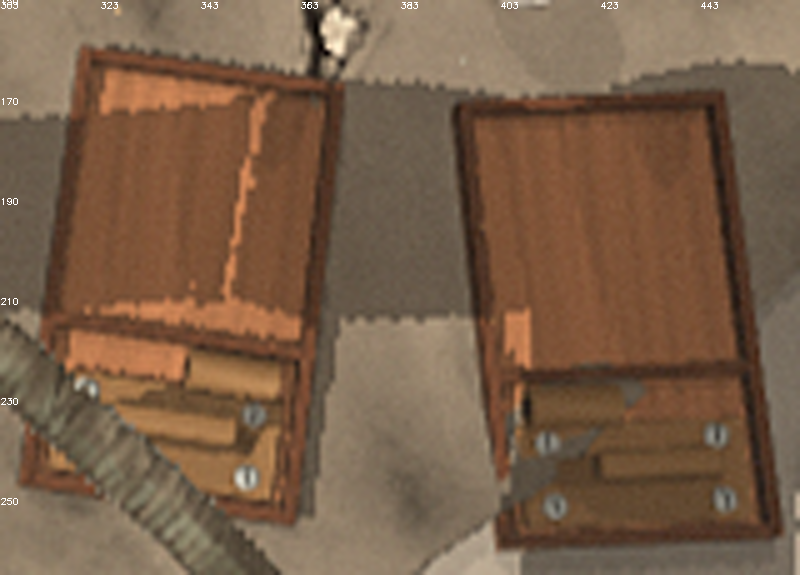

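The crop confirms that the left tray in the view (outer corners (82,47), (343,85), (293,523), (20,485) in the crop) holds a right-hand sample, and the other a left-hand one.

```bash
cat > trays.py <<'E'
from h import *
p=optics.camera_params('top')
T={'T1R':[(82,47),(343,85),(293,523),(20,485)],'T2L':[(457,105),(722,92),(780,535),(500,547)]}
M=np.array([(63,58.5),(63,-58.5),(-133,-58.5),(-133,58.5)])/1e3
for k,q in T.items():
    w=np.array([onz(p,303+(a+.5)/5-.5,150+(b+.5)/5-.5,.016)[:2] for a,b in q])
    A=M@[1,1j]; B=w@[1,1j]; a=((B-B.mean())*np.conj(A-A.mean())).sum()/(abs(A-A.mean())**2).sum()
    r=a/abs(a); o=B.mean()-r*A.mean(); res=abs(B-(o+r*A)).round(4)
    print(k,'o',round(o.real,4),round(o.imag,4),'yaw',np.degrees(np.angle(r)).round(1),'scale',abs(a).round(3),res)
    for s in(-.032,.032): c=o+r*s; print('  slot',s,round(c.real,4),round(c.imag,4))
E
python3 trays.py
```

```text
T1R o 0.5323 -0.1461 yaw -7.3 scale 0.998 [0.0007 0.0003 0.0011 0.0009]
  slot -0.032 0.5006 -0.1421
  slot 0.032 0.5641 -0.1501
T2L o 0.5218 -0.3239 yaw 3.7 scale 0.995 [0.0015 0.0004 0.0011 0.001 ]
  slot -0.032 0.4898 -0.3259
  slot 0.032 0.5537 -0.3218
```

Request:
carry_out:
  moves:
    - {"az": 0.9}
    - {"az": 0.9}
    - {"az": 0.9}
    - {"az": 0.92}
    - {"dx": -0.96,"dy": 0.21}
    - {"dx": -0.96,"dy": 0.21}
    - {"dx": -0.96,"dy": 0.21}
    - {"dx": -0.96,"dy": 0.21}
  force: 100

```text
schema error: expected keys dx, dy, dz, ax, ay, az, jaw
```

Request:
carry_out:
  moves:
    - {"dx": -0.96,"dy": 0.21}
    - {"dx": -0.96,"dy": 0.21}
    - {"dx": -0.96,"dy": 0.21}
    - {"dx": -0.96,"dy": 0.21}
    - {"dx": -0.96,"dy": 0.21}
    - {"dx": -0.96,"dy": 0.21}
    - {}

```text
schema error: expected keys dx, dy, dz, ax, ay, az, jaw
```

```bash
cat >> h.py <<'E'
def pose():
    s=ctrl.read_state(); m=rot(s['tool_rot']).as_matrix()
    return np.array(s['tool_pos']),m,np.degrees(np.arctan2(m[1,1],m[0,1])),s
def plan(x,y,z,yaw):
    "units: turn az first, then dx,dy,dz at the new yaw"
    t,m,yw,s=pose(); d=np.array([x,y,z])-t
    dy=(yaw-yw+90)%180-90; a=np.radians(yw+dy)
    ty=np.array([np.cos(a),np.sin(a)]); tx=np.array([-ty[1],ty[0]])
    print('t',round(s['t'],2),'pos',t.round(4),'yaw',yw.round(2),'tilt',np.round(m[:2,2],4),'grip',round(s['grip_width'],4),'F',np.round(s['ft_force'],1),'j',np.round(s['joints'],2))
    print(f'  -> az {-np.radians(dy)/.12:.2f}  dx {d[:2]@tx/.04:.2f} dy {d[:2]@ty/.04:.2f} dz {-d[2]/.04:.2f}')
E
python3 - <<'E'
from h import *
plan(.5679,.3401,.1,41.5)
p,im=snap('wrist','w1')
q=cv2.projectPoints
for n,z in(('center',.008),):
    c=rot(p['attitude']).inv().apply(np.array([.5679,.3401,.04])-p['eye']); print('expect px',p['cx']-p['fx']*c[0]/c[2],p['cy']+p['fy']*c[1]/c[2])
E
```

```text
t 0.15 pos [0.25   0.5723 0.2307] yaw 66.41 tilt [-0.0005 -0.0013] grip 0.0853 F [-0.7  0.2  0.5] j [-1.13  0.69 -0.19  1.57  0.16  0.9  -0.22]
  -> az 3.62  dx -9.61 dy 2.11 dz 3.27
expect px 214.75338842496444 495.1309023910842
```

View pics/w1.png

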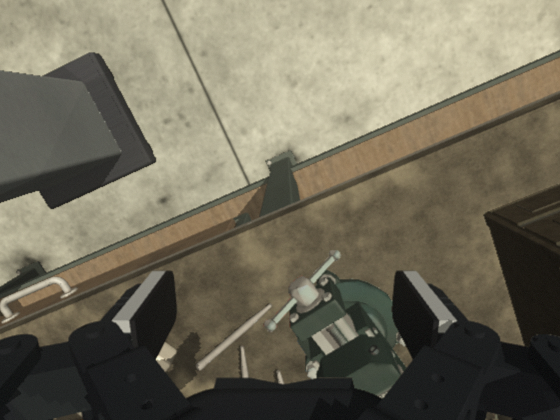

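The wrist picture shows the bench edge, the green vice at (340,340) and the open fingers. No leaf is in it yet. The move was refused because every key is required, so I'll resend it.

Request:
carry_out:
  moves:
    - {"dx": 0,"dy": 0,"dz": 0,"ax": 0,"ay": 0,"az": 0.9,"jaw": -1}
    - {"dx": 0,"dy": 0,"dz": 0,"ax": 0,"ay": 0,"az": 0.9,"jaw": -1}
    - {"dx": 0,"dy": 0,"dz": 0,"ax": 0,"ay": 0,"az": 0.9,"jaw": -1}
    - {"dx": 0,"dy": 0,"dz": 0,"ax": 0,"ay": 0,"az": 0.92,"jaw": -1}
    - {"dx": -0.96,"dy": 0.21,"dz": 0,"ax": 0,"ay": 0,"az": 0,"jaw": -1}
    - {"dx": -0.96,"dy": 0.21,"dz": 0,"ax": 0,"ay": 0,"az": 0,"jaw": -1}
    - {"dx": -0.96,"dy": 0.21,"dz": 0,"ax": 0,"ay": 0,"az": 0,"jaw": -1}
    - {"dx": -0.96,"dy": 0.21,"dz": 0,"ax": 0,"ay": 0,"az": 0,"jaw": -1}
  force: 100

```text
t: 1.2
tool_pos: [0.378, 0.4791, 0.2311]
tool_rot: [-0.0, 0.411, 0.912, -0.0]
ft_force: [-0.1, 0.2, -0.3]
grip_width: 0.0851
finger_force: 0.0
```

Request:
carry_out:
  moves:
    - {"dx": -0.96,"dy": 0.21,"dz": 0,"ax": 0,"ay": 0,"az": 0,"jaw": -1}
    - {"dx": -0.96,"dy": 0.21,"dz": 0,"ax": 0,"ay": 0,"az": 0,"jaw": -1}
    - {"dx": -0.96,"dy": 0.21,"dz": 0,"ax": 0,"ay": 0,"az": 0,"jaw": -1}
    - {"dx": -0.96,"dy": 0.21,"dz": 0,"ax": 0,"ay": 0,"az": 0,"jaw": -1}
    - {"dx": -0.96,"dy": 0.21,"dz": 0,"ax": 0,"ay": 0,"az": 0,"jaw": -1}
    - {"dx": -0.96,"dy": 0.21,"dz": 0,"ax": 0,"ay": 0,"az": 0,"jaw": -1}
    - {"dx": 0,"dy": 0,"dz": 0,"ax": 0,"ay": 0,"az": 0,"jaw": -1}

```text
t: 2.08
tool_pos: [0.5711, 0.3365, 0.2308]
tool_rot: [0.002, 0.414, 0.91, -0.001]
ft_force: [-0.7, -0.3, 0.3]
grip_width: 0.0857
finger_force: 0.0
```

```bash
python3 - <<'E'
from h import *
plan(.5679,.3401,.1,41.5)
p,im=snap('wrist','w1b')
for X in((.5679,.3401,.008),(.5679,.3401,.04)):
    c=rot(p['attitude']).inv().apply(np.array(X)-p['eye']); print('expect px',p['cx']-p['fx']*c[0]/c[2],p['cy']+p['fy']*c[1]/c[2])
E
```

```text
t 2.08 pos [0.5711 0.3365 0.2308] yaw 41.12 tilt [ 0.0021 -0.0029] grip 0.0857 F [-0.7 -0.3  0.3] j [-0.55  0.74 -0.1   1.44  0.09  0.96  0.04]
  -> az -0.06  dx 0.12 dy 0.00 dz 3.27
expect px 284.4161379697197 173.68743528218823
expect px 284.48530247038445 179.60635988639942
```

View pics/w1b.png

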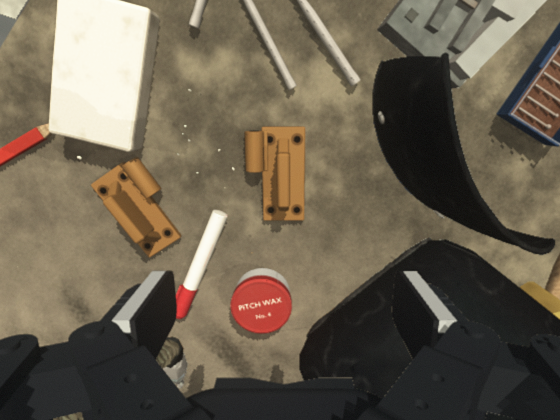

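The wrist view shows leaf C with its plate centred at (284,174), exactly where predicted, and its rib vertical. So the top-view poses hold. Leaf D is at (135,210), the tin at (262,303) and the pen clear of the fingers. Descending on C.

Request:
carry_out:
  moves:
    - {"dx": 0.12,"dy": 0,"dz": 1,"ax": 0,"ay": 0,"az": -0.06,"jaw": -1}
    - {"dx": 0,"dy": 0,"dz": 1,"ax": 0,"ay": 0,"az": 0,"jaw": -1}
    - {"dx": 0,"dy": 0,"dz": 1,"ax": 0,"ay": 0,"az": 0,"jaw": -1}
    - {"dx": 0,"dy": 0,"dz": 1,"ax": 0,"ay": 0,"az": 0,"jaw": -1}
    - {"dx": 0,"dy": 0,"dz": 0.7,"ax": 0,"ay": 0,"az": 0,"jaw": -0.5}
    - {"dx": 0,"dy": 0,"dz": 0.5,"ax": 0,"ay": 0,"az": 0,"jaw": -0.5}
    - {"dx": 0,"dy": 0,"dz": 0,"ax": 0,"ay": 0,"az": 0,"jaw": -0.2}
    - {"dx": 0,"dy": 0,"dz": 0,"ax": 0,"ay": 0,"az": 0,"jaw": 0}

```text
t: 3.12
tool_pos: [0.565, 0.3454, 0.0245]
tool_rot: [0.0, 0.407, 0.913, 0.001]
ft_force: [0.7, -0.2, 0.1]
grip_width: 0.0426
finger_force: 0.0
```

```bash
python3 - <<'E'
from h import *
plan(.5679,.3401,.022,41.5)
E
```

```text
t 3.12 pos [0.565  0.3454 0.0245] yaw 41.95 tilt [0.0016 0.0014] grip 0.0426 F [ 0.7 -0.2  0.1] j [-0.57  1.   -0.09  1.57  0.13  0.57  0.  ]
  -> az 0.07  dx -0.15 dy -0.03 dz 0.06
```

Request:
carry_out:
  moves:
    - {"dx": -0.13,"dy": -0.03,"dz": 0.07,"ax": 0,"ay": 0,"az": 0.05,"jaw": 0.2}
    - {"dx": 0,"dy": 0,"dz": 0,"ax": 0,"ay": 0,"az": 0,"jaw": 1}
    - {"dx": 0,"dy": 0,"dz": 0,"ax": 0,"ay": 0,"az": 0,"jaw": 1}
    - {"dx": 0,"dy": 0,"dz": 0,"ax": 0,"ay": 0,"az": 0,"jaw": 1}
    - {"dx": 0,"dy": 0,"dz": 0,"ax": 0,"ay": 0,"az": 0,"jaw": 1}
    - {"dx": 0,"dy": 0,"dz": -0.5,"ax": 0,"ay": 0,"az": 0,"jaw": 1}
    - {"dx": 0,"dy": 0,"dz": -0.5,"ax": 0,"ay": 0,"az": 0,"jaw": 1}
    - {"dx": 0,"dy": 0,"dz": 0,"ax": 0,"ay": 0,"az": 0,"jaw": 1}

```text
t: 4.12
tool_pos: [0.5684, 0.3412, 0.063]
tool_rot: [0.001, 0.41, 0.912, 0.002]
ft_force: [0.4, 0.1, -5.5]
grip_width: 0.0096
finger_force: 98.6
```

```bash
python3 - <<'E'
from h import *
plan(.5641,-.1501,.33,-7.3)
snap('side','s1')
E
```

```text
t 4.12 pos [0.5684 0.3412 0.063 ] yaw 41.6 tilt [0.0038 0.0031] grip 0.0096 F [ 0.4  0.1 -5.5] j [-0.56  0.95 -0.09  1.56  0.13  0.63  0.01]
  -> az 7.11  dx -12.20 dy 1.45 dz -6.68
```

Request:
carry_out:
  moves:
    - {"dx": 0,"dy": 0,"dz": -0.9,"ax": 0,"ay": 0,"az": 0.89,"jaw": 1}
    - {"dx": 0,"dy": 0,"dz": -0.9,"ax": 0,"ay": 0,"az": 0.89,"jaw": 1}
    - {"dx": 0,"dy": 0,"dz": -0.9,"ax": 0,"ay": 0,"az": 0.89,"jaw": 1}
    - {"dx": 0,"dy": 0,"dz": -0.9,"ax": 0,"ay": 0,"az": 0.89,"jaw": 1}
    - {"dx": 0,"dy": 0,"dz": -0.9,"ax": 0,"ay": 0,"az": 0.89,"jaw": 1}
    - {"dx": 0,"dy": 0,"dz": -0.9,"ax": 0,"ay": 0,"az": 0.89,"jaw": 1}
    - {"dx": 0,"dy": 0,"dz": -0.9,"ax": 0,"ay": 0,"az": 0.89,"jaw": 1}
    - {"dx": 0,"dy": 0,"dz": -0.9,"ax": 0,"ay": 0,"az": 0.89,"jaw": 1}

```text
t: 5.18
tool_pos: [0.5659, 0.3396, 0.3485]
tool_rot: [-0.0, 0.752, 0.659, -0.001]
ft_force: [0.2, 0.2, -5.9]
grip_width: 0.0099
finger_force: 98.7
```

Request:
carry_out:
  moves:
    - {"dx": -0.94,"dy": 0.11,"dz": 0,"ax": 0,"ay": 0,"az": 0,"jaw": 1}
    - {"dx": -0.94,"dy": 0.11,"dz": 0,"ax": 0,"ay": 0,"az": 0,"jaw": 1}
    - {"dx": -0.94,"dy": 0.11,"dz": 0,"ax": 0,"ay": 0,"az": 0,"jaw": 1}
    - {"dx": -0.94,"dy": 0.11,"dz": 0,"ax": 0,"ay": 0,"az": 0,"jaw": 1}
    - {"dx": -0.94,"dy": 0.11,"dz": 0,"ax": 0,"ay": 0,"az": 0,"jaw": 1}
    - {"dx": -0.94,"dy": 0.11,"dz": 0,"ax": 0,"ay": 0,"az": 0,"jaw": 1}
    - {"dx": -0.94,"dy": 0.11,"dz": 0,"ax": 0,"ay": 0,"az": 0,"jaw": 1}
    - {"dx": -0.94,"dy": 0.11,"dz": 0,"ax": 0,"ay": 0,"az": 0,"jaw": 1}

```text
t: 6.18
tool_pos: [0.5623, 0.036, 0.3476]
tool_rot: [-0.001, 0.751, 0.66, -0.001]
ft_force: [-0.1, -0.3, -4.9]
grip_width: 0.01
finger_force: 98.6
```

```bash
python3 - <<'E'
from h import *
plan(.5641,-.1501,.33,-7.3)
E
```

```text
t 6.17 pos [0.5623 0.036  0.3476] yaw -7.34 tilt [-0.0022 -0.    ] grip 0.01 F [-0.1 -0.3 -4.9] j [-0.25  0.48  0.17  1.6  -0.09  1.07 -0.18]
  -> az -0.01  dx -4.61 dy 0.64 dz 0.44
```

Request:
carry_out:
  moves:
    - {"dx": -0.92,"dy": 0.13,"dz": 0,"ax": 0,"ay": 0,"az": 0,"jaw": 1}
    - {"dx": -0.92,"dy": 0.13,"dz": 0,"ax": 0,"ay": 0,"az": 0,"jaw": 1}
    - {"dx": -0.92,"dy": 0.13,"dz": 0,"ax": 0,"ay": 0,"az": 0,"jaw": 1}
    - {"dx": -0.92,"dy": 0.13,"dz": 0,"ax": 0,"ay": 0,"az": 0,"jaw": 1}
    - {"dx": -0.92,"dy": 0.12,"dz": 0.5,"ax": 0,"ay": 0,"az": 0,"jaw": 1}
    - {"dx": 0,"dy": 0,"dz": 1,"ax": 0,"ay": 0,"az": 0,"jaw": 1}
    - {"dx": 0,"dy": 0,"dz": 1,"ax": 0,"ay": 0,"az": 0,"jaw": 1}
    - {"dx": 0,"dy": 0,"dz": 0,"ax": 0,"ay": 0,"az": 0,"jaw": 1}

```text
t: 7.18
tool_pos: [0.5618, -0.1475, 0.245]
tool_rot: [-0.004, 0.751, 0.66, -0.003]
ft_force: [-0.2, 0.3, -5.1]
grip_width: 0.0095
finger_force: 98.9
```

```bash
python3 - <<'E'
from h import *
plan(.5641,-.1501,.03,-7.3)
a=snap('side','s2')[1]; b=snap('wrist','w2')[1]
cv2.imwrite('pics/c3.png',np.hstack([a[40:300,130:530],b[20:280,80:480]]))
E
```

```text
t 7.17 pos [ 0.5618 -0.1475  0.245 ] yaw -7.34 tilt [-0.0095  0.0026] grip 0.0095 F [-0.2  0.3 -5.1] j [ 0.09  0.62  0.16  1.69 -0.12  0.85  0.17]
  -> az -0.01  dx -0.06 dy 0.06 dz 5.38
```

View pics/c3.png

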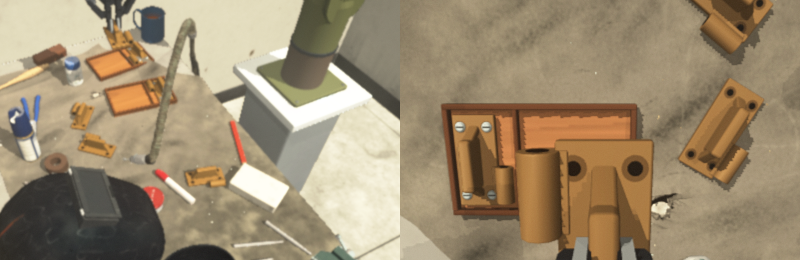

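The side view shows the arm well clear above the hose. The wrist view shows the right-hand tray below. The held leaf's knuckle faces the sample (−x) at its +y half, as slot +32 needs.

Request:
carry_out:
  moves:
    - {"dx": 0,"dy": 0,"dz": 1,"ax": 0,"ay": 0,"az": 0,"jaw": 1}
    - {"dx": 0,"dy": 0,"dz": 1,"ax": 0,"ay": 0,"az": 0,"jaw": 1}
    - {"dx": 0,"dy": 0,"dz": 1,"ax": 0,"ay": 0,"az": 0,"jaw": 1}
    - {"dx": 0,"dy": 0,"dz": 1,"ax": 0,"ay": 0,"az": 0,"jaw": 1}
    - {"dx": 0,"dy": 0,"dz": 0.7,"ax": 0,"ay": 0,"az": 0,"jaw": 1}
    - {"dx": 0,"dy": 0,"dz": 0,"ax": 0,"ay": 0,"az": 0,"jaw": 1}
    - {"dx": 0,"dy": 0,"dz": 0,"ax": 0,"ay": 0,"az": 0,"jaw": 1}

```text
t: 8.15
tool_pos: [0.5673, -0.1493, 0.0626]
tool_rot: [0.002, 0.751, 0.66, 0.001]
ft_force: [-0.4, -0.7, -5.4]
grip_width: 0.0096
finger_force: 98.9
```

```bash
python3 - <<'E'
from h import *
plan(.5641,-.1501,.03,-7.3)
snap('wrist','w3'); snap('top','t3')
E
```

```text
t 8.15 pos [ 0.5673 -0.1493  0.0626] yaw -7.36 tilt [ 0.0045 -0.0011] grip 0.0096 F [-0.4 -0.7 -5.4] j [ 0.13  0.88  0.09  1.82 -0.17  0.44  0.21]
  -> az -0.01  dx -0.03 dy -0.08 dz 0.82
```

```bash
python3 - <<'E'
from h import *
for i in range(4):
    s=ctrl.read_state();p=optics.camera_params('wrist'); m=rot(s['tool_rot']).as_matrix()
    print(np.round(s['tool_pos'],4),np.round(m[:2,2],4),np.round(p['eye'],4),(m.T@(p['eye']-s['tool_pos'])).round(4))
    optics.camera('wrist')
E
```

```text
[ 0.567  -0.1492  0.0626] [ 0.0043 -0.001 ] [ 0.5752 -0.0821  0.2065] [ 6.760e-02  1.000e-04 -1.439e-01]
[ 0.5666 -0.1491  0.0623] [ 0.0035 -0.0008] [ 0.5749 -0.082   0.2062] [ 6.760e-02  1.000e-04 -1.439e-01]
[ 0.5663 -0.149   0.062 ] [ 0.0029 -0.0006] [ 0.5746 -0.0819  0.2059] [ 6.760e-02  1.000e-04 -1.439e-01]
[ 0.566  -0.1489  0.0617] [ 0.0021 -0.0004] [ 0.5744 -0.0818  0.2056] [ 6.760e-02  1.000e-04 -1.439e-01]
```

Request:
carry_out:
  moves:
    - {"dx": 0,"dy": 0,"dz": 0.4,"ax": 0,"ay": 0,"az": 0,"jaw": 1}
    - {"dx": 0,"dy": 0,"dz": 0,"ax": 0,"ay": 0,"az": 0,"jaw": 1}
    - {"dx": 0,"dy": 0,"dz": 0,"ax": 0,"ay": 0,"az": 0,"jaw": 1}
    - {"dx": 0,"dy": 0,"dz": 0,"ax": 0,"ay": 0,"az": 0,"jaw": 1}
    - {"dx": 0,"dy": 0,"dz": 0,"ax": 0,"ay": 0,"az": 0,"jaw": 1}
    - {"dx": 0,"dy": 0,"dz": 0,"ax": 0,"ay": 0,"az": 0,"jaw": 1}

```text
t: 9.2
tool_pos: [0.5652, -0.1488, 0.0446]
tool_rot: [0.0, 0.751, 0.66, 0.0]
ft_force: [-0.2, 0.4, -4.8]
grip_width: 0.0095
finger_force: 98.7
```

```bash
python3 - <<'E'
from h import *
plan(.5641,-.1501,.03,-7.3)
p,im=snap('wrist','w4')
# rib-top / plate check: predicted pixels of tray outer corners for reference
b=cv2.resize(im,None,fx=1.4,fy=1.4); 
def px(X):
    c=rot(p['attitude']).inv().apply(np.array(X)-p['eye']); return np.array([p['cx']-p['fx']*c[0]/c[2],p['cy']+p['fy']*c[1]/c[2]])
o=.5323-.1461j; r=np.exp(1j*np.radians(-7.3))
for q in [.0575+.053j,.0575+.02j,.063+.0585j,-.0575+.053j,-.1275+.053j,-.133+.0585j]:
    w=o+r*q; u=px((w.real,w.imag,.016)); cv2.drawMarker(b,tuple(int(k) for k in u*1.4),(0,255,0),cv2.MARKER_CROSS,12,1)
cv2.imwrite('pics/c4.png',b[:560,:])
E
```

```text
t 9.2 pos [ 0.5652 -0.1488  0.0446] yaw -7.37 tilt [ 0.0003 -0.    ] grip 0.0095 F [-0.2  0.4 -4.8] j [ 0.13  0.91  0.09  1.82 -0.17  0.41  0.21]
  -> az -0.01  dx -0.04 dy -0.02 dz 0.37
```

View pics/c4.png

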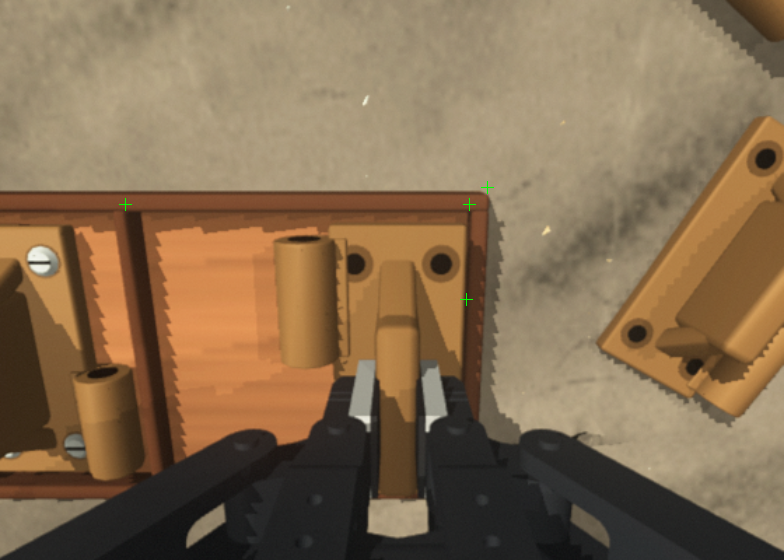

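The wrist view shows the tray's outer corner at (488,195), against a predicted (487,187), so the tray lies about 3 mm further toward −y than estimated. The x fit and yaw match. I'll shift, lower and release.

Request:
carry_out:
  moves:
    - {"dx": -0.1,"dy": -0.02,"dz": 0.1,"ax": 0,"ay": 0,"az": 0,"jaw": 1}
    - {"dx": 0,"dy": 0,"dz": 0.15,"ax": 0,"ay": 0,"az": 0,"jaw": 1}
    - {"dx": 0,"dy": 0,"dz": 0.13,"ax": 0,"ay": 0,"az": 0,"jaw": 1}
    - {"dx": 0,"dy": 0,"dz": 0,"ax": 0,"ay": 0,"az": 0,"jaw": 1}
    - {"dx": 0,"dy": 0,"dz": 0,"ax": 0,"ay": 0,"az": 0,"jaw": 1}

```text
t: 9.88
tool_pos: [0.5639, -0.1525, 0.0292]
tool_rot: [-0.0, 0.751, 0.66, 0.0]
ft_force: [0.1, -0.1, -5.8]
grip_width: 0.0095
finger_force: 98.8
```

```bash
python3 - <<'E'
from h import *
plan(.5641,-.1526,.0277,-7.3)
E
```

```text
t 9.88 pos [ 0.5639 -0.1525  0.0292] yaw -7.36 tilt [0.     0.0001] grip 0.0095 F [ 0.1 -0.1 -5.8] j [ 0.14  0.94  0.08  1.83 -0.17  0.39  0.21]
  -> az -0.01  dx -0.00 dy 0.01 dz 0.04
```

Request:
carry_out:
  moves:
    - {"dx": 0,"dy": 0,"dz": 0.04,"ax": 0,"ay": 0,"az": 0,"jaw": 1}
    - {"dx": 0,"dy": 0,"dz": 0,"ax": 0,"ay": 0,"az": 0,"jaw": 0.4}
    - {"dx": 0,"dy": 0,"dz": 0,"ax": 0,"ay": 0,"az": 0,"jaw": 0.1}
    - {"dx": 0,"dy": 0,"dz": 0,"ax": 0,"ay": 0,"az": 0,"jaw": 0.1}
    - {"dx": 0,"dy": 0,"dz": -0.6,"ax": 0,"ay": 0,"az": 0,"jaw": 0.1}
    - {"dx": 0,"dy": 0,"dz": -1,"ax": 0,"ay": 0,"az": 0,"jaw": -1}
    - {"dx": 0,"dy": 0,"dz": -1,"ax": 0,"ay": 0,"az": 1,"jaw": -1}
    - {"dx": 0,"dy": 0,"dz": -0.6,"ax": 0,"ay": 0,"az": 1,"jaw": -1}

```text
t: 10.88
tool_pos: [0.5646, -0.1529, 0.158]
tool_rot: [0.001, 0.826, 0.564, 0.001]
ft_force: [0.2, 0.4, 0.3]
grip_width: 0.0852
finger_force: 0.0
```

```bash
python3 - <<'E'
from h import *
snap('top','t4')
plan(.6875,-.1341,.12,-36.3)
E
```

```text
t 10.93 pos [ 0.5661 -0.1532  0.1604] yaw -21.56 tilt [ 0.007  -0.0013] grip 0.0851 F [ 0.6 -0.6  0.6] j [ 0.07  0.74  0.2   1.77 -0.23  0.65  0.03]
  -> az 2.14  dx 2.18 dy 2.16 dz 1.01
```

Request:
carry_out:
  moves:
    - {"dx": 0,"dy": 0,"dz": 0,"ax": 0,"ay": 0,"az": 1,"jaw": -1}
    - {"dx": 0,"dy": 0,"dz": 0,"ax": 0,"ay": 0,"az": 1,"jaw": -1}
    - {"dx": 0.73,"dy": 0.72,"dz": 0,"ax": 0,"ay": 0,"az": 0.12,"jaw": -1}
    - {"dx": 0.73,"dy": 0.72,"dz": 0,"ax": 0,"ay": 0,"az": 0,"jaw": -1}
    - {"dx": 0.73,"dy": 0.72,"dz": 0,"ax": 0,"ay": 0,"az": 0,"jaw": -1}
    - {"dx": 0,"dy": 0,"dz": 0,"ax": 0,"ay": 0,"az": 0,"jaw": -1}
    - {"dx": 0,"dy": 0,"dz": 0,"ax": 0,"ay": 0,"az": 0,"jaw": -1}
    - {"dx": 0,"dy": 0,"dz": 0,"ax": 0,"ay": 0,"az": 0,"jaw": -1}

```text
t: 11.92
tool_pos: [0.6836, -0.1321, 0.1557]
tool_rot: [-0.0, 0.89, 0.456, -0.001]
ft_force: [0.5, -0.3, -0.2]
grip_width: 0.0856
finger_force: 0.0
```

```bash
cat >> h.py <<'E'
def holes(p,im,X,z=.008,half=.055):
    "dark hole blobs of a leaf near X, on plane z"
    hsv=cv2.cvtColor(im,cv2.COLOR_BGR2HSV); dark=(hsv[:,:,2]<50).astype(np.uint8)
    n,l,st,ce=cv2.connectedComponentsWithStats(dark); out=[]
    for i in range(1,n):
        if 15<st[i,4]<900 and .55<st[i,2]/st[i,3]<1.8 and st[i,4]>.6*st[i,2]*st[i,3]:
            w=onz(p,*ce[i],z)
            if np.linalg.norm(w[:2]-X)<half: out.append(w[:2])
    return np.array(out)
E
python3 - <<'E'
from h import *
plan(.6875,-.1341,.022,-36.3)
p,im=snap('wrist','w5')
w=holes(p,im,np.array([.6875,-.1341])); print(w.round(4),w.mean(0))
E
```

```text
t 11.93 pos [ 0.6836 -0.1321  0.1557] yaw -35.77 tilt [-0.0014 -0.0001] grip 0.0856 F [ 0.5 -0.3 -0.2] j [-0.02  0.89  0.31  1.41 -0.31  0.89 -0.25]
  -> az 0.08  dx 0.02 dy 0.11 dz 3.34
[[ 0.6973 -0.0992]
 [ 0.7191 -0.1153]
 [ 0.6538 -0.1571]
 [ 0.6752 -0.1727]] [ 0.68634797 -0.13609138]
```

Request:
carry_out:
  moves:
    - {"dx": -0.04,"dy": 0.11,"dz": 1,"ax": 0,"ay": 0,"az": 0.08,"jaw": -1}
    - {"dx": 0,"dy": 0,"dz": 1,"ax": 0,"ay": 0,"az": 0,"jaw": -1}
    - {"dx": 0,"dy": 0,"dz": 0.7,"ax": 0,"ay": 0,"az": 0,"jaw": -0.5}
    - {"dx": 0,"dy": 0,"dz": 0.5,"ax": 0,"ay": 0,"az": 0,"jaw": -0.2}
    - {"dx": 0,"dy": 0,"dz": 0,"ax": 0,"ay": 0,"az": 0,"jaw": 0}
    - {"dx": 0,"dy": 0,"dz": 0,"ax": 0,"ay": 0,"az": 0,"jaw": 0.2}
    - {"dx": 0,"dy": 0,"dz": 0,"ax": 0,"ay": 0,"az": 0,"jaw": 0.2}

```text
t: 12.85
tool_pos: [0.6887, -0.1354, 0.0292]
tool_rot: [0.001, 0.892, 0.452, 0.001]
ft_force: [0.1, -0.1, -0.5]
grip_width: 0.034
finger_force: 0.0
```

```bash
python3 - <<'E'
from h import *
plan(.6863,-.1361,.022,-36.3)
E
```

```text
t 12.85 pos [ 0.6887 -0.1354  0.0292] yaw -36.24 tilt [ 0.0026 -0.0006] grip 0.034 F [ 0.1 -0.1 -0.5] j [ 0.01  1.06  0.25  1.44 -0.35  0.68 -0.22]
  -> az 0.01  dx -0.05 dy -0.04 dz 0.18
```

Request:
carry_out:
  moves:
    - {"dx": -0.05,"dy": -0.04,"dz": 0.17,"ax": 0,"ay": 0,"az": 0,"jaw": 0.2}
    - {"dx": 0,"dy": 0,"dz": 0,"ax": 0,"ay": 0,"az": 0,"jaw": 0.3}
    - {"dx": 0,"dy": 0,"dz": 0,"ax": 0,"ay": 0,"az": 0,"jaw": 1}
    - {"dx": 0,"dy": 0,"dz": 0,"ax": 0,"ay": 0,"az": 0,"jaw": 1}
    - {"dx": 0,"dy": 0,"dz": 0,"ax": 0,"ay": 0,"az": 0,"jaw": 1}
    - {"dx": 0,"dy": 0,"dz": 0,"ax": 0,"ay": 0,"az": 0,"jaw": 1}

```text
t: 13.6
tool_pos: [0.6853, -0.1359, 0.0211]
tool_rot: [0.0, 0.892, 0.452, 0.0]
ft_force: [0.1, 0.5, 2.5]
grip_width: 0.0097
finger_force: 99.4
```

Request:
carry_out:
  moves:
    - {"dx": 0,"dy": 0,"dz": -1,"ax": 0,"ay": 0,"az": 0,"jaw": 1}
    - {"dx": 0,"dy": 0,"dz": -0.8,"ax": 0,"ay": 0,"az": -0.85,"jaw": 1}
    - {"dx": 0,"dy": 0,"dz": -0.7,"ax": 0,"ay": 0,"az": -0.85,"jaw": 1}
    - {"dx": 0,"dy": 0,"dz": 0,"ax": 0,"ay": 0,"az": -0.85,"jaw": 1}
    - {"dx": 0,"dy": 0,"dz": 0,"ax": 0,"ay": 0,"az": -0.85,"jaw": 1}
    - {"dx": 0,"dy": 0,"dz": 0,"ax": 0,"ay": 0,"az": -0.82,"jaw": 1}
    - {"dx": 0,"dy": 0,"dz": 0,"ax": 0,"ay": 0,"az": 0,"jaw": 1}

```text
t: 14.48
tool_pos: [0.6843, -0.1356, 0.1198]
tool_rot: [-0.001, 0.751, 0.661, -0.0]
ft_force: [0.2, -0.3, -5.0]
grip_width: 0.0093
finger_force: 98.7
```

```bash
python3 - <<'E'
from h import *
plan(.5006,-.1446,.12,-7.3)
E
```

```text
t 14.47 pos [ 0.6843 -0.1356  0.1198] yaw -7.29 tilt [-0.002   0.0009] grip 0.0093 F [ 0.2 -0.3 -5. ] j [ 0.05  0.92  0.16  1.42 -0.17  0.81  0.14]
  -> az 0.00  dx -0.81 dy -4.53 dz -0.00
```

Request:
carry_out:
  moves:
    - {"dx": -0.16,"dy": -0.9,"dz": 0,"ax": 0,"ay": 0,"az": 0,"jaw": 1}
    - {"dx": -0.16,"dy": -0.9,"dz": 0,"ax": 0,"ay": 0,"az": 0,"jaw": 1}
    - {"dx": -0.16,"dy": -0.9,"dz": 0,"ax": 0,"ay": 0,"az": 0,"jaw": 1}
    - {"dx": -0.16,"dy": -0.9,"dz": 0,"ax": 0,"ay": 0,"az": 0,"jaw": 1}
    - {"dx": -0.16,"dy": -0.9,"dz": 0,"ax": 0,"ay": 0,"az": 0,"jaw": 1}
    - {"dx": 0,"dy": 0,"dz": 0,"ax": 0,"ay": 0,"az": 0,"jaw": 1}
    - {"dx": 0,"dy": 0,"dz": 0,"ax": 0,"ay": 0,"az": 0,"jaw": 1}
    - {"dx": 0,"dy": 0,"dz": 0,"ax": 0,"ay": 0,"az": 0,"jaw": 1}

```text
t: 15.48
tool_pos: [0.5041, -0.1448, 0.1209]
tool_rot: [0.001, 0.75, 0.661, 0.001]
ft_force: [0.8, -0.0, -3.5]
grip_width: 0.0096
finger_force: 99.0
```

```bash
python3 - <<'E'
from h import *
plan(.5006,-.1446,.06,-7.3)
a=snap('side','s6')[1]; b=snap('wrist','w6')[1]; c=snap('top','t6')[1]
x=cv2.resize(a[0:240,150:430],None,fx=1.4,fy=1.25); y=c[80:380,210:500]
z=cv2.resize(b,(392,294))
m=np.zeros((600,800,3),np.uint8); m[:300,:392]=x; m[:300,400:690]=y; m[300:594,:392]=z
cv2.imwrite('pics/c5.png',m)
E
```

```text
t 15.47 pos [ 0.5041 -0.1448  0.1209] yaw -7.22 tilt [ 0.0018 -0.0002] grip 0.0096 F [ 0.8 -0.  -3.5] j [ 0.13  0.74  0.11  1.98 -0.17  0.44  0.24]
  -> az 0.01  dx -0.01 dy -0.09 dz 1.52
```

View pics/c5.png

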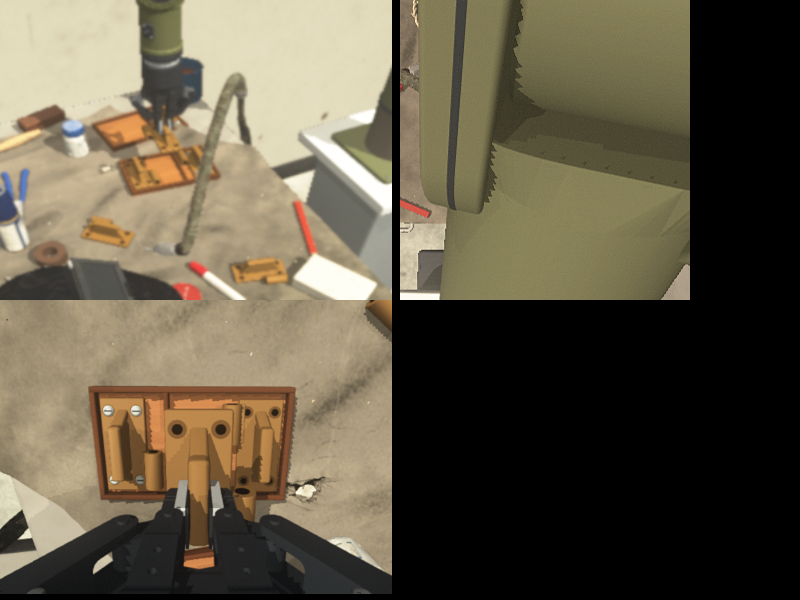

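The side view shows the gripper clear of the hose. The wrist view shows leaf C flat in the +x slot. The held leaf B is over the other slot, with its knuckle at the −y half and facing C.

Request:
carry_out:
  moves:
    - {"dx": 0,"dy": -0.06,"dz": 0.8,"ax": 0,"ay": 0,"az": 0,"jaw": 1}
    - {"dx": 0,"dy": 0,"dz": 0.7,"ax": 0,"ay": 0,"az": 0,"jaw": 1}
    - {"dx": 0,"dy": 0,"dz": 0.3,"ax": 0,"ay": 0,"az": 0,"jaw": 1}
    - {"dx": 0,"dy": 0,"dz": 0,"ax": 0,"ay": 0,"az": 0,"jaw": 1}
    - {"dx": 0,"dy": 0,"dz": 0,"ax": 0,"ay": 0,"az": 0,"jaw": 1}
    - {"dx": 0,"dy": 0,"dz": 0,"ax": 0,"ay": 0,"az": 0,"jaw": 1}
    - {"dx": 0,"dy": 0,"dz": 0,"ax": 0,"ay": 0,"az": 0,"jaw": 1}

```text
t: 16.5
tool_pos: [0.5006, -0.1447, 0.0495]
tool_rot: [0.0, 0.75, 0.661, 0.0]
ft_force: [-0.3, 1.5, -3.4]
grip_width: 0.0099
finger_force: 98.9
```

```bash
python3 - <<'E'
from h import *
plan(.5006,-.1446,.0275,-7.3)
p,im=snap('wrist','w7')
w=holes(p,im,np.array([.5641,-.1526]),.014); print('C holes',w.round(4))
s=(p['eye'][2]); t=pose()[0]
w=holes(p,im,t[:2],t[2]-.0211+.008); print('B held holes',w.round(4))
E
```

```text
t 16.5 pos [ 0.5006 -0.1447  0.0495] yaw -7.23 tilt [ 0.0012 -0.0002] grip 0.0099 F [-0.3  1.5 -3.4] j [ 0.15  0.86  0.07  2.01 -0.19  0.27  0.25]
  -> az 0.01  dx 0.00 dy -0.00 dz 0.55
C holes [[ 0.556  -0.1167]
 [ 0.5827 -0.1201]]
B held holes [[ 0.4919 -0.107 ]
 [ 0.5189 -0.1106]]
```

Request:
carry_out:
  moves:
    - {"dx": 0,"dy": 0,"dz": 0.2,"ax": 0,"ay": 0,"az": 0,"jaw": 1}
    - {"dx": 0,"dy": 0,"dz": 0.2,"ax": 0,"ay": 0,"az": 0,"jaw": 1}
    - {"dx": 0,"dy": 0,"dz": 0.12,"ax": 0,"ay": 0,"az": 0,"jaw": 1}
    - {"dx": 0,"dy": 0,"dz": 0,"ax": 0,"ay": 0,"az": 0,"jaw": 1}
    - {"dx": 0,"dy": 0,"dz": 0,"ax": 0,"ay": 0,"az": 0,"jaw": 1}
    - {"dx": 0,"dy": 0,"dz": 0,"ax": 0,"ay": 0,"az": 0,"jaw": 1}

```text
t: 17.3
tool_pos: [0.5002, -0.1446, 0.0281]
tool_rot: [0.0, 0.75, 0.661, 0.0]
ft_force: [0.2, 0.1, -3.9]
grip_width: 0.0093
finger_force: 99.0
```

```bash
python3 - <<'E'
from h import *
plan(.5006,-.1446,.0275,-7.3)
E
```

```text
t 17.3 pos [ 0.5002 -0.1446  0.0281] yaw -7.23 tilt [0.0001 0.    ] grip 0.0093 F [ 0.2  0.1 -3.9] j [ 0.16  0.9   0.05  2.02 -0.19  0.23  0.25]
  -> az 0.01  dx 0.00 dy 0.01 dz 0.01
```

Request:
carry_out:
  moves:
    - {"dx": 0,"dy": 0,"dz": 0,"ax": 0,"ay": 0,"az": 0,"jaw": 0.4}
    - {"dx": 0,"dy": 0,"dz": 0,"ax": 0,"ay": 0,"az": 0,"jaw": 0.15}
    - {"dx": 0,"dy": 0,"dz": 0,"ax": 0,"ay": 0,"az": 0,"jaw": 0.15}
    - {"dx": 0,"dy": 0,"dz": -0.6,"ax": 0,"ay": 0,"az": 0,"jaw": 0.15}
    - {"dx": 0,"dy": 0,"dz": -1,"ax": 0,"ay": 0,"az": 0,"jaw": 0.15}
    - {"dx": 0,"dy": 0,"dz": -1,"ax": 0,"ay": 0,"az": 0,"jaw": 0.15}
    - {"dx": 0.4,"dy": 0.4,"dz": -0.5,"ax": 0,"ay": 0,"az": 0,"jaw": 0}
    - {"dx": 0.81,"dy": 0.85,"dz": 0,"ax": 0,"ay": 0,"az": 0,"jaw": -1}

```text
t: 18.3
tool_pos: [0.5561, -0.1049, 0.1544]
tool_rot: [0.001, 0.752, 0.659, 0.0]
ft_force: [0.8, 0.3, -0.4]
grip_width: 0.0596
finger_force: 0.0
```

Request:
carry_out:
  moves:
    - {"dx": 0.81,"dy": 0.85,"dz": 0,"ax": 0,"ay": 0,"az": 0,"jaw": -1}
    - {"dx": 0.81,"dy": 0.85,"dz": 0,"ax": 0,"ay": 0,"az": 0,"jaw": -1}
    - {"dx": 0.81,"dy": 0.85,"dz": 0,"ax": 0,"ay": 0,"az": 0,"jaw": -1}
    - {"dx": 0.4,"dy": 0.45,"dz": 0,"ax": 0,"ay": 0,"az": -1,"jaw": -1}
    - {"dx": 0,"dy": 0,"dz": 0,"ax": 0,"ay": 0,"az": -1,"jaw": -1}
    - {"dx": 0,"dy": 0,"dz": 0,"ax": 0,"ay": 0,"az": -1,"jaw": -1}
    - {"dx": 0,"dy": 0,"dz": 0,"ax": 0,"ay": 0,"az": -1,"jaw": -1}
    - {"dx": 0,"dy": 0,"dz": 0,"ax": 0,"ay": 0,"az": -1,"jaw": -1}

```text
t: 19.3
tool_pos: [0.6888, -0.0057, 0.152]
tool_rot: [-0.0, 0.52, 0.854, -0.0]
ft_force: [0.3, -1.4, 0.4]
grip_width: 0.0858
finger_force: 0.0
```

Request:
carry_out:
  moves:
    - {"dx": 0,"dy": 0,"dz": 0,"ax": 0,"ay": 0,"az": -1,"jaw": -1}
    - {"dx": 0,"dy": 0,"dz": 0,"ax": 0,"ay": 0,"az": -1,"jaw": -1}
    - {"dx": 0,"dy": 0,"dz": 0,"ax": 0,"ay": 0,"az": -0.93,"jaw": -1}
    - {"dx": 0,"dy": 0,"dz": 0,"ax": 0,"ay": 0,"az": 0,"jaw": -1}
    - {"dx": 0,"dy": 0,"dz": 0,"ax": 0,"ay": 0,"az": 0,"jaw": -1}
    - {"dx": 0,"dy": 0,"dz": 0,"ax": 0,"ay": 0,"az": 0,"jaw": -1}

```text
t: 20.05
tool_pos: [0.6891, -0.0056, 0.1521]
tool_rot: [-0.0, 0.365, 0.931, -0.0]
ft_force: [0.1, -0.0, -0.6]
grip_width: 0.0854
finger_force: 0.0
```

```bash
python3 - <<'E'
from h import *
plan(.6926,-.006,.022,47.2)
p,im=snap('wrist','w8')
w=holes(p,im,np.array([.6926,-.006])); print(w.round(4),w.mean(0))
c=w.mean(0); _,_,vt=np.linalg.svd(w-c); y=vt[0]; print('tool yaw for grip',np.degrees(np.arctan2(-y[0],y[1])))
plan(*c,.022,np.degrees(np.arctan2(-y[0],y[1])))
E
```

```text
t 20.05 pos [ 0.6891 -0.0056  0.1521] yaw 47.24 tilt [-0.0001 -0.0001] grip 0.0854 F [ 0.1 -0.  -0.6] j [-0.02  0.86 -0.07  1.42  0.07  0.86  0.71]
  -> az 0.01  dx -0.07 dy 0.05 dz 3.25
[[ 0.6572  0.0095]
 [ 0.6761  0.0291]
 [ 0.7098 -0.0401]
 [ 0.7284 -0.021 ]] [ 0.69284094 -0.0056458 ]
tool yaw for grip -133.4700260679561
t 20.1 pos [ 0.6891 -0.0056  0.1521] yaw 47.26 tilt [-0.0001 -0.0001] grip 0.0852 F [-0.3  0.3  1. ] j [-0.02  0.86 -0.07  1.42  0.07  0.86  0.71]
  -> az 0.11  dx -0.07 dy 0.06 dz 3.25
```

Request:
carry_out:
  moves:
    - {"dx": -0.07,"dy": 0.06,"dz": 1,"ax": 0,"ay": 0,"az": 0.11,"jaw": -1}
    - {"dx": 0,"dy": 0,"dz": 1,"ax": 0,"ay": 0,"az": 0,"jaw": -1}
    - {"dx": 0,"dy": 0,"dz": 0.7,"ax": 0,"ay": 0,"az": 0,"jaw": -0.5}
    - {"dx": 0,"dy": 0,"dz": 0.4,"ax": 0,"ay": 0,"az": 0,"jaw": -0.2}
    - {"dx": 0,"dy": 0,"dz": 0.15,"ax": 0,"ay": 0,"az": 0,"jaw": 0}
    - {"dx": 0,"dy": 0,"dz": 0,"ax": 0,"ay": 0,"az": 0,"jaw": 0.2}
    - {"dx": 0,"dy": 0,"dz": 0,"ax": 0,"ay": 0,"az": 0,"jaw": 0.2}
    - {"dx": 0,"dy": 0,"dz": 0,"ax": 0,"ay": 0,"az": 0,"jaw": 0.2}

```text
t: 21.1
tool_pos: [0.6936, -0.0058, 0.0231]
tool_rot: [0.001, 0.37, 0.929, 0.0]
ft_force: [0.3, -0.7, -0.6]
grip_width: 0.0342
finger_force: 0.0
```

```bash
python3 - <<'E'
from h import *
plan(.6928,-.0056,.0215,46.5)
E
```

```text
t 21.1 pos [ 0.6936 -0.0058  0.0231] yaw 46.53 tilt [0.0017 0.0001] grip 0.0342 F [ 0.3 -0.7 -0.6] j [-0.03  1.04 -0.06  1.46  0.08  0.64  0.69]
  -> az 0.00  dx 0.02 dy -0.01 dz 0.04
```

Request:
carry_out:
  moves:
    - {"dx": 0,"dy": 0,"dz": 0.03,"ax": 0,"ay": 0,"az": 0,"jaw": 1}
    - {"dx": 0,"dy": 0,"dz": 0,"ax": 0,"ay": 0,"az": 0,"jaw": 1}
    - {"dx": 0,"dy": 0,"dz": 0,"ax": 0,"ay": 0,"az": 0,"jaw": 1}
    - {"dx": 0,"dy": 0,"dz": 0,"ax": 0,"ay": 0,"az": 0,"jaw": 1}
    - {"dx": 0,"dy": 0,"dz": 0,"ax": 0,"ay": 0,"az": 0,"jaw": 1}
    - {"dx": 0,"dy": 0,"dz": -1,"ax": 0,"ay": 0,"az": 0,"jaw": 1}
    - {"dx": 0,"dy": 0,"dz": -1,"ax": 0,"ay": 0,"az": 0.9,"jaw": 1}
    - {"dx": 0,"dy": 0,"dz": -1,"ax": 0,"ay": 0,"az": 0.9,"jaw": 1}

```text
t: 22.1
tool_pos: [0.6915, -0.0059, 0.1404]
tool_rot: [-0.001, 0.47, 0.883, -0.001]
ft_force: [1.2, 0.3, -3.7]
grip_width: 0.0091
finger_force: 98.4
```

Request:
carry_out:
  moves:
    - {"dx": 0,"dy": 0,"dz": -0.5,"ax": 0,"ay": 0,"az": 0.9,"jaw": 1}
    - {"dx": 0,"dy": 0,"dz": 0,"ax": 0,"ay": 0,"az": 0.9,"jaw": 1}
    - {"dx": 0,"dy": 0,"dz": 0,"ax": 0,"ay": 0,"az": 0.9,"jaw": 1}
    - {"dx": 0,"dy": 0,"dz": 0,"ax": 0,"ay": 0,"az": 0.9,"jaw": 1}
    - {"dx": 0,"dy": 0,"dz": 0,"ax": 0,"ay": 0,"az": 0.83,"jaw": 1}
    - {"dx": 0,"dy": 0,"dz": 0,"ax": 0,"ay": 0,"az": 0,"jaw": 1}
    - {"dx": 0,"dy": 0,"dz": 0,"ax": 0,"ay": 0,"az": 0,"jaw": 1}

```text
t: 22.98
tool_pos: [0.6923, -0.0058, 0.1601]
tool_rot: [-0.001, 0.683, 0.73, -0.001]
ft_force: [0.2, -0.2, -3.6]
grip_width: 0.0094
finger_force: 98.5
```

```bash
python3 - <<'E'
from h import *
plan(.553,-.324,.15,3.7)
E
```

```text
t 22.98 pos [ 0.6923 -0.0058  0.1601] yaw 3.8 tilt [-0.0016  0.    ] grip 0.0094 F [ 0.2 -0.2 -3.6] j [-0.13  0.87  0.15  1.41 -0.15  0.88  0.13]
  -> az 0.01  dx -7.71 dy -3.99 dz 0.25
```

Request:
carry_out:
  moves:
    - {"dx": -0.96,"dy": -0.5,"dz": 0,"ax": 0,"ay": 0,"az": 0,"jaw": 1}
    - {"dx": -0.96,"dy": -0.5,"dz": 0,"ax": 0,"ay": 0,"az": 0,"jaw": 1}
    - {"dx": -0.96,"dy": -0.5,"dz": 0,"ax": 0,"ay": 0,"az": 0,"jaw": 1}
    - {"dx": -0.96,"dy": -0.5,"dz": 0,"ax": 0,"ay": 0,"az": 0,"jaw": 1}
    - {"dx": -0.96,"dy": -0.5,"dz": 0,"ax": 0,"ay": 0,"az": 0,"jaw": 1}
    - {"dx": -0.96,"dy": -0.5,"dz": 0,"ax": 0,"ay": 0,"az": 0,"jaw": 1}
    - {"dx": -0.96,"dy": -0.5,"dz": 0,"ax": 0,"ay": 0,"az": 0,"jaw": 1}
    - {"dx": -0.96,"dy": -0.5,"dz": 0,"ax": 0,"ay": 0,"az": 0,"jaw": 1}

```text
t: 23.98
tool_pos: [0.5523, -0.324, 0.1608]
tool_rot: [-0.0, 0.683, 0.73, 0.0]
ft_force: [0.4, 0.1, -4.2]
grip_width: 0.0096
finger_force: 98.5
```

Request:
carry_out:
  moves:
    - {"dx": 0,"dy": 0,"dz": 1,"ax": 0,"ay": 0,"az": 0,"jaw": 1}
    - {"dx": 0,"dy": 0,"dz": 1,"ax": 0,"ay": 0,"az": 0,"jaw": 1}
    - {"dx": 0,"dy": 0,"dz": 0.5,"ax": 0,"ay": 0,"az": 0,"jaw": 1}
    - {"dx": 0,"dy": 0,"dz": 0,"ax": 0,"ay": 0,"az": 0,"jaw": 1}
    - {"dx": 0,"dy": 0,"dz": 0,"ax": 0,"ay": 0,"az": 0,"jaw": 1}
    - {"dx": 0,"dy": 0,"dz": 0,"ax": 0,"ay": 0,"az": 0,"jaw": 1}
    - {"dx": 0,"dy": 0,"dz": 0,"ax": 0,"ay": 0,"az": 0,"jaw": 1}

```text
t: 24.85
tool_pos: [0.5537, -0.323, 0.062]
tool_rot: [0.001, 0.684, 0.73, 0.0]
ft_force: [-0.8, -0.3, -3.8]
grip_width: 0.0094
finger_force: 98.3
```

```bash
python3 - <<'E'
from h import *
plan(.553,-.324,.0275,3.7)
p,im=snap('wrist','w9'); t=pose()[0]
print('held',holes(p,im,t[:2],t[2]-.0215+.008).round(4))
b=cv2.resize(im,None,fx=1.4,fy=1.4)
def px(X):
    c=rot(p['attitude']).inv().apply(np.array(X)-p['eye']); return np.array([p['cx']-p['fx']*c[0]/c[2],p['cy']+p['fy']*c[1]/c[2]])
o=.5218-.3239j; r=np.exp(1j*np.radians(3.7))
for q in [.0575+.053j,.0575+.0j,.063+.0585j,-.0575+.053j,-.1275+.053j,-.133+.0585j]:
    w=o+r*q; u=px((w.real,w.imag,.016)); print(q,u.round(1)); cv2.drawMarker(b,tuple(int(k) for k in u*1.4),(0,255,0),cv2.MARKER_CROSS,12,1)
cv2.imwrite('pics/c6.png',b)
E
```

```text
t 24.85 pos [ 0.5537 -0.323   0.062 ] yaw 3.71 tilt [ 0.0016 -0.0009] grip 0.0094 F [-0.8 -0.3 -3.8] j [ 0.42  0.93  0.06  1.64 -0.09  0.57  0.6 ]
  -> az 0.00  dx -0.02 dy -0.02 dz 0.86
held [[ 0.5377 -0.2879]
 [ 0.565  -0.2862]
 [ 0.5358 -0.3314]]
(0.0575+0.053j) [333.8 137.3]
(0.0575+0j) [330.3 235.4]
(0.063+0.0585j) [345.1 126.2]
(-0.0575+0.053j) [108.5 137.4]
(-0.1275+0.053j) [-29.  137.4]
(-0.133+0.0585j) [-42.4 126.3]
```

View pics/c6.png

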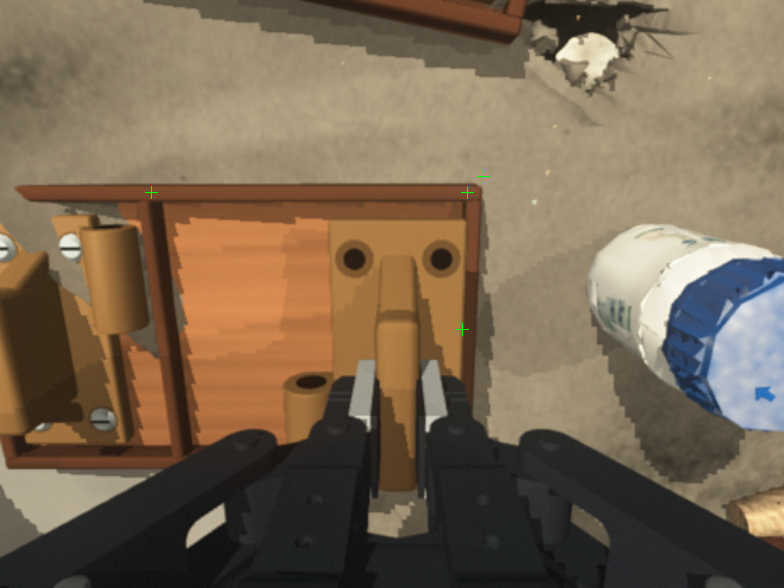

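The view shows the left-hand tray's inner corner at (466,200), against a predicted (467,192), so it also lies about 3 mm further toward −y. The yaw is level and the flux bottle is clear. The held leaf's knuckle is on the −x side in the −y half, which is right. Lowering.

Request:
carry_out:
  moves:
    - {"dx": -0.05,"dy": -0.02,"dz": 0.3,"ax": 0,"ay": 0,"az": 0,"jaw": 1}
    - {"dx": 0,"dy": 0,"dz": 0.3,"ax": 0,"ay": 0,"az": 0,"jaw": 1}
    - {"dx": 0,"dy": 0,"dz": 0.18,"ax": 0,"ay": 0,"az": 0,"jaw": 1}
    - {"dx": 0,"dy": 0,"dz": 0,"ax": 0,"ay": 0,"az": 0,"jaw": 1}
    - {"dx": 0,"dy": 0,"dz": 0,"ax": 0,"ay": 0,"az": 0,"jaw": 1}
    - {"dx": 0,"dy": 0,"dz": 0,"ax": 0,"ay": 0,"az": 0,"jaw": 1}
    - {"dx": 0,"dy": 0,"dz": 0,"ax": 0,"ay": 0,"az": 0,"jaw": 1}

```text
t: 25.78
tool_pos: [0.5525, -0.3248, 0.03]
tool_rot: [0.0, 0.684, 0.73, 0.0]
ft_force: [-0.4, -0.8, -4.2]
grip_width: 0.0096
finger_force: 98.6
```

```bash
python3 - <<'E'
from h import *
plan(.553,-.325,.028,3.7)
E
```

```text
t 25.77 pos [ 0.5525 -0.3248  0.03  ] yaw 3.71 tilt [ 0.0004 -0.0001] grip 0.0096 F [-0.4 -0.8 -4.2] j [ 0.43  0.98  0.06  1.64 -0.09  0.52  0.61]
  -> az 0.00  dx -0.01 dy 0.01 dz 0.05
```

Request:
carry_out:
  moves:
    - {"dx": 0,"dy": 0,"dz": 0.05,"ax": 0,"ay": 0,"az": 0,"jaw": 1}
    - {"dx": 0,"dy": 0,"dz": 0,"ax": 0,"ay": 0,"az": 0,"jaw": 0.4}
    - {"dx": 0,"dy": 0,"dz": 0,"ax": 0,"ay": 0,"az": 0,"jaw": 0.15}
    - {"dx": 0,"dy": 0,"dz": 0,"ax": 0,"ay": 0,"az": 0,"jaw": 0.15}
    - {"dx": 0,"dy": 0,"dz": -0.6,"ax": 0,"ay": 0,"az": 0,"jaw": 0.15}
    - {"dx": 0,"dy": 0,"dz": -1,"ax": 0,"ay": 0,"az": 0,"jaw": 0}
    - {"dx": 0,"dy": 0,"dz": -1,"ax": 0,"ay": 0,"az": 0,"jaw": -1}
    - {"dx": 0,"dy": 0,"dz": -1,"ax": 0,"ay": 0,"az": -1,"jaw": -1}

```text
t: 26.78
tool_pos: [0.5523, -0.3247, 0.1731]
tool_rot: [0.0, 0.638, 0.77, -0.0]
ft_force: [0.6, -0.6, 0.4]
grip_width: 0.077
finger_force: 0.0
```

Request:
carry_out:
  moves:
    - {"dx": 0,"dy": 0,"dz": -1,"ax": 0,"ay": 0,"az": -1,"jaw": -1}
    - {"dx": 0,"dy": 0,"dz": -1,"ax": 0,"ay": 0,"az": -1,"jaw": -1}
    - {"dx": 0,"dy": 0,"dz": -1,"ax": 0,"ay": 0,"az": -1,"jaw": -1}
    - {"dx": 0,"dy": 0,"dz": -1,"ax": 0,"ay": 0,"az": -1,"jaw": -1}
    - {"dx": 0,"dy": 0,"dz": 0,"ax": 0,"ay": 0,"az": -1,"jaw": -1}
    - {"dx": 0,"dy": 0,"dz": 0,"ax": 0,"ay": 0,"az": -1,"jaw": -1}
    - {"dx": 0,"dy": 0,"dz": 0,"ax": 0,"ay": 0,"az": -1,"jaw": -1}
    - {"dx": 0,"dy": 0,"dz": 0,"ax": 0,"ay": 0,"az": -1,"jaw": -1}

```text
t: 27.78
tool_pos: [0.5521, -0.3248, 0.3318]
tool_rot: [-0.0, 0.21, 0.978, -0.0]
ft_force: [0.0, -0.4, 0.6]
grip_width: 0.0856
finger_force: 0.0
```

```bash
python3 - <<'E'
from h import *
plan(.4776,.2085,.33,pose()[2])
p,im=snap('wrist','w10'); w=holes(p,im,np.array([.553,-.325]),.014,.06); print(w.round(4))
E
```

```text
t 27.77 pos [ 0.5521 -0.3248  0.3318] yaw 65.79 tilt [-0.0001 -0.0002] grip 0.0856 F [ 0.  -0.4  0.6] j [ 0.58  0.62 -0.22  1.37  0.14  1.16  1.49]
  -> az -0.00  dx 7.17 dy 11.40 dz 0.05
[[ 0.5684 -0.3595]]
```

Request:
carry_out:
  moves:
    - {"dx": 0.55,"dy": 0.88,"dz": 0,"ax": 0,"ay": 0,"az": 0,"jaw": -1}
    - {"dx": 0.55,"dy": 0.88,"dz": 0,"ax": 0,"ay": 0,"az": 0,"jaw": -1}
    - {"dx": 0.55,"dy": 0.88,"dz": 0,"ax": 0,"ay": 0,"az": 0,"jaw": -1}
    - {"dx": 0.55,"dy": 0.88,"dz": 0,"ax": 0,"ay": 0,"az": 0,"jaw": -1}
    - {"dx": 0.55,"dy": 0.88,"dz": 0,"ax": 0,"ay": 0,"az": 0,"jaw": -1}
    - {"dx": 0.55,"dy": 0.88,"dz": 0,"ax": 0,"ay": 0,"az": 0,"jaw": -1}
    - {"dx": 0.55,"dy": 0.88,"dz": 0,"ax": 0,"ay": 0,"az": 0,"jaw": -1}
    - {"dx": 0.55,"dy": 0.88,"dz": 0,"ax": 0,"ay": 0,"az": 0,"jaw": -1}

```text
t: 28.82
tool_pos: [0.5082, 0.0056, 0.332]
tool_rot: [0.0, 0.213, 0.977, 0.0]
ft_force: [1.0, -0.5, 0.3]
grip_width: 0.0852
finger_force: 0.0
```

Request:
carry_out:
  moves:
    - {"dx": 0.55,"dy": 0.88,"dz": 0,"ax": 0,"ay": 0,"az": 0,"jaw": -1}
    - {"dx": 0.55,"dy": 0.88,"dz": 0,"ax": 0,"ay": 0,"az": 0,"jaw": -1}
    - {"dx": 0.55,"dy": 0.88,"dz": 0,"ax": 0,"ay": 0,"az": 0,"jaw": -1}
    - {"dx": 0.55,"dy": 0.88,"dz": 0,"ax": 0,"ay": 0,"az": 0,"jaw": -1}
    - {"dx": 0.55,"dy": 0.88,"dz": 0,"ax": 0,"ay": 0,"az": -0.63,"jaw": -1}
    - {"dx": 0,"dy": 0,"dz": 1,"ax": 0,"ay": 0,"az": -0.64,"jaw": -1}
    - {"dx": 0,"dy": 0,"dz": 1,"ax": 0,"ay": 0,"az": 0,"jaw": -1}
    - {"dx": 0,"dy": 0,"dz": 1,"ax": 0,"ay": 0,"az": 0,"jaw": -1}

```text
t: 29.82
tool_pos: [0.4813, 0.2101, 0.2109]
tool_rot: [0.0, 0.137, 0.991, 0.0]
ft_force: [0.9, 0.6, -0.1]
grip_width: 0.0854
finger_force: 0.0
```

Request:
carry_out:
  moves:
    - {"dx": 0,"dy": 0,"dz": 1,"ax": 0,"ay": 0,"az": 0,"jaw": -1}
    - {"dx": 0,"dy": 0,"dz": 0.5,"ax": 0,"ay": 0,"az": 0,"jaw": -1}
    - {"dx": 0,"dy": 0,"dz": 0,"ax": 0,"ay": 0,"az": 0,"jaw": -1}
    - {"dx": 0,"dy": 0,"dz": 0,"ax": 0,"ay": 0,"az": 0,"jaw": -1}
    - {"dx": 0,"dy": 0,"dz": 0,"ax": 0,"ay": 0,"az": 0,"jaw": -1}
    - {"dx": 0,"dy": 0,"dz": 0,"ax": 0,"ay": 0,"az": 0,"jaw": -1}

```text
t: 30.58
tool_pos: [0.4816, 0.2103, 0.1525]
tool_rot: [0.001, 0.137, 0.991, 0.0]
ft_force: [-1.5, -0.2, 0.3]
grip_width: 0.0855
finger_force: 0.0
```

```bash
python3 - <<'E'
from h import *
plan(.4776,.2085,.022,74.5)
p,im=snap('wrist','w11')
w=holes(p,im,np.array([.4776,.2085])); print(w.round(4),w.mean(0))
if len(w)==4:
    c=w.mean(0); _,_,vt=np.linalg.svd(w-c); y=vt[0]; a=np.degrees(np.arctan2(-y[0],y[1])); print('tool yaw for grip',a)
    plan(*c,.0215,a)
E
```

```text
t 30.57 pos [0.4816 0.2103 0.1525] yaw 74.3 tilt [0.0015 0.0008] grip 0.0855 F [-1.5 -0.2  0.3] j [-0.35  0.68 -0.24  1.94  0.29  0.55  0.5 ]
  -> az -0.03  dx 0.08 dy -0.07 dz 3.26
[[0.4392 0.205 ]
 [0.4466 0.2308]
 [0.5088 0.185 ]
 [0.5163 0.2113]] [0.47772218 0.20805171]
tool yaw for grip -105.84374154013312
t 30.62 pos [0.4815 0.2103 0.1523] yaw 74.3 tilt [0.0012 0.0006] grip 0.0853 F [ 0.1 -0.2 -0.3] j [-0.35  0.68 -0.24  1.94  0.29  0.55  0.5 ]
  -> az 0.02  dx 0.07 dy -0.08 dz 3.27
```

Request:
carry_out:
  moves:
    - {"dx": 0.07,"dy": -0.08,"dz": 1,"ax": 0,"ay": 0,"az": 0.02,"jaw": -0.6}
    - {"dx": 0,"dy": 0,"dz": 1,"ax": 0,"ay": 0,"az": 0,"jaw": -0.4}
    - {"dx": 0,"dy": 0,"dz": 0.7,"ax": 0,"ay": 0,"az": 0,"jaw": -0.3}
    - {"dx": 0,"dy": 0,"dz": 0.4,"ax": 0,"ay": 0,"az": 0,"jaw": -0.2}
    - {"dx": 0,"dy": 0,"dz": 0.15,"ax": 0,"ay": 0,"az": 0,"jaw": 0}
    - {"dx": 0,"dy": 0,"dz": 0,"ax": 0,"ay": 0,"az": 0,"jaw": 0.2}
    - {"dx": 0,"dy": 0,"dz": 0,"ax": 0,"ay": 0,"az": 0,"jaw": 0.2}
    - {"dx": 0,"dy": 0,"dz": 0,"ax": 0,"ay": 0,"az": 0,"jaw": 0.2}

```text
t: 31.62
tool_pos: [0.478, 0.208, 0.0224]
tool_rot: [0.001, 0.138, 0.99, 0.0]
ft_force: [-0.4, -0.2, 0.1]
grip_width: 0.0342
finger_force: 0.0
```

```bash
python3 - <<'E'
from h import *
plan(.4777,.2081,.0215,74.2)
E
```

```text
t 31.62 pos [0.478  0.208  0.0224] yaw 74.17 tilt [0.0012 0.0008] grip 0.0342 F [-0.4 -0.2  0.1] j [-0.43  0.91 -0.11  2.01  0.38  0.24  0.42]
  -> az -0.00  dx 0.01 dy -0.00 dz 0.02
```

Request:
carry_out:
  moves:
    - {"dx": 0,"dy": 0,"dz": 0.02,"ax": 0,"ay": 0,"az": 0,"jaw": 1}
    - {"dx": 0,"dy": 0,"dz": 0,"ax": 0,"ay": 0,"az": 0,"jaw": 1}
    - {"dx": 0,"dy": 0,"dz": 0,"ax": 0,"ay": 0,"az": 0,"jaw": 1}
    - {"dx": 0,"dy": 0,"dz": 0,"ax": 0,"ay": 0,"az": 0,"jaw": 1}
    - {"dx": 0,"dy": 0,"dz": 0,"ax": 0,"ay": 0,"az": 0,"jaw": 1}
    - {"dx": 0,"dy": 0,"dz": -1,"ax": 0,"ay": 0,"az": 0,"jaw": 1}
    - {"dx": 0,"dy": 0,"dz": -1,"ax": 0,"ay": 0,"az": 0,"jaw": 1}
    - {"dx": 0,"dy": 0,"dz": -1,"ax": 0,"ay": 0,"az": 1,"jaw": 1}

```text
t: 32.62
tool_pos: [0.4767, 0.2071, 0.1415]
tool_rot: [-0.001, 0.198, 0.98, -0.001]
ft_force: [0.9, -0.0, -4.8]
grip_width: 0.0097
finger_force: 98.9
```

Request:
carry_out:
  moves:
    - {"dx": 0,"dy": 0,"dz": -1,"ax": 0,"ay": 0,"az": 1,"jaw": 1}
    - {"dx": 0,"dy": 0,"dz": -1,"ax": 0,"ay": 0,"az": 1,"jaw": 1}
    - {"dx": 0,"dy": 0,"dz": -1,"ax": 0,"ay": 0,"az": 1,"jaw": 1}
    - {"dx": 0,"dy": 0,"dz": -1,"ax": 0,"ay": 0,"az": 1,"jaw": 1}
    - {"dx": 0,"dy": 0,"dz": -1,"ax": 0,"ay": 0,"az": 1,"jaw": 1}
    - {"dx": 0,"dy": 0,"dz": -0.2,"ax": 0,"ay": 0,"az": 1,"jaw": 1}
    - {"dx": 0,"dy": 0,"dz": 0,"ax": 0,"ay": 0,"az": 1,"jaw": 1}
    - {"dx": 0,"dy": 0,"dz": 0,"ax": 0,"ay": 0,"az": 1,"jaw": 1}

```text
t: 33.62
tool_pos: [0.4763, 0.2072, 0.348]
tool_rot: [-0.001, 0.629, 0.778, -0.001]
ft_force: [0.5, -0.7, -4.4]
grip_width: 0.0098
finger_force: 98.9
```

Request:
carry_out:
  moves:
    - {"dx": 0,"dy": 0,"dz": 0,"ax": 0,"ay": 0,"az": 1,"jaw": 1}
    - {"dx": 0,"dy": 0,"dz": 0,"ax": 0,"ay": 0,"az": 0.25,"jaw": 1}
    - {"dx": 0,"dy": 0,"dz": 0,"ax": 0,"ay": 0,"az": 0,"jaw": 1}
    - {"dx": 0,"dy": 0,"dz": 0,"ax": 0,"ay": 0,"az": 0,"jaw": 1}

```text
t: 34.12
tool_pos: [0.4773, 0.2077, 0.3487]
tool_rot: [-0.0, 0.683, 0.73, -0.0]
ft_force: [-0.0, -0.5, -5.6]
grip_width: 0.0091
finger_force: 98.9
```

```bash
python3 - <<'E'
from h import *
plan(.489,-.329,.35,3.7)
E
```

```text
t 34.12 pos [0.4773 0.2077 0.3487] yaw 3.77 tilt [-0.0006 -0.0002] grip 0.0091 F [-0.  -0.5 -5.6] j [-0.53  0.41  0.05  1.71 -0.02  1.02 -0.41]
  -> az 0.01  dx -13.41 dy -0.57 dz -0.03
```

Request:
carry_out:
  moves:
    - {"dx": -0.96,"dy": -0.04,"dz": 0,"ax": 0,"ay": 0,"az": 0,"jaw": 1}
    - {"dx": -0.96,"dy": -0.04,"dz": 0,"ax": 0,"ay": 0,"az": 0,"jaw": 1}
    - {"dx": -0.96,"dy": -0.04,"dz": 0,"ax": 0,"ay": 0,"az": 0,"jaw": 1}
    - {"dx": -0.96,"dy": -0.04,"dz": 0,"ax": 0,"ay": 0,"az": 0,"jaw": 1}
    - {"dx": -0.96,"dy": -0.04,"dz": 0,"ax": 0,"ay": 0,"az": 0,"jaw": 1}
    - {"dx": -0.96,"dy": -0.04,"dz": 0,"ax": 0,"ay": 0,"az": 0,"jaw": 1}
    - {"dx": -0.96,"dy": -0.04,"dz": 0,"ax": 0,"ay": 0,"az": 0,"jaw": 1}
    - {"dx": -0.96,"dy": -0.04,"dz": 0,"ax": 0,"ay": 0,"az": 0,"jaw": 1}

```text
t: 35.12
tool_pos: [0.4846, -0.1008, 0.349]
tool_rot: [0.0, 0.684, 0.73, 0.0]
ft_force: [0.1, 0.2, -4.6]
grip_width: 0.0099
finger_force: 98.9
```

Request:
carry_out:
  moves:
    - {"dx": -0.96,"dy": -0.04,"dz": 0,"ax": 0,"ay": 0,"az": 0,"jaw": 1}
    - {"dx": -0.96,"dy": -0.04,"dz": 0,"ax": 0,"ay": 0,"az": 0,"jaw": 1}
    - {"dx": -0.96,"dy": -0.04,"dz": 0,"ax": 0,"ay": 0,"az": 0,"jaw": 1}
    - {"dx": -0.96,"dy": -0.04,"dz": 0,"ax": 0,"ay": 0,"az": 0,"jaw": 1}
    - {"dx": -0.96,"dy": -0.04,"dz": 0,"ax": 0,"ay": 0,"az": 0,"jaw": 1}
    - {"dx": -0.93,"dy": -0.04,"dz": 0.5,"ax": 0,"ay": 0,"az": 0,"jaw": 1}
    - {"dx": 0,"dy": 0,"dz": 1,"ax": 0,"ay": 0,"az": 0,"jaw": 1}
    - {"dx": 0,"dy": 0,"dz": 1,"ax": 0,"ay": 0,"az": 0,"jaw": 1}

```text
t: 36.12
tool_pos: [0.4898, -0.3296, 0.2477]
tool_rot: [0.0, 0.684, 0.729, 0.0]
ft_force: [0.6, 0.0, -4.8]
grip_width: 0.0095
finger_force: 99.0
```

Request:
carry_out:
  moves:
    - {"dx": 0,"dy": 0,"dz": 1,"ax": 0,"ay": 0,"az": 0,"jaw": 1}
    - {"dx": 0,"dy": 0,"dz": 1,"ax": 0,"ay": 0,"az": 0,"jaw": 1}
    - {"dx": 0,"dy": 0,"dz": 1,"ax": 0,"ay": 0,"az": 0,"jaw": 1}
    - {"dx": 0,"dy": 0,"dz": 1,"ax": 0,"ay": 0,"az": 0,"jaw": 1}
    - {"dx": 0,"dy": 0,"dz": 0.5,"ax": 0,"ay": 0,"az": 0,"jaw": 1}
    - {"dx": 0,"dy": 0,"dz": 0,"ax": 0,"ay": 0,"az": 0,"jaw": 1}
    - {"dx": 0,"dy": 0,"dz": 0,"ax": 0,"ay": 0,"az": 0,"jaw": 1}
    - {"dx": 0,"dy": 0,"dz": 0,"ax": 0,"ay": 0,"az": 0,"jaw": 1}

```text
t: 37.12
tool_pos: [0.4908, -0.3295, 0.0702]
tool_rot: [0.001, 0.684, 0.73, 0.0]
ft_force: [0.5, 0.3, -3.7]
grip_width: 0.0095
finger_force: 98.7
```

```bash
python3 - <<'E'
from h import *
plan(.489,-.329,.05,3.7)
p,im=snap('wrist','w12'); t=pose()[0]
print('A',holes(p,im,np.array([.553,-.325]),.014).round(4))
print('held',holes(p,im,t[:2],t[2]-.0215+.008).round(4))
E
```

```text
t 37.12 pos [ 0.4908 -0.3295  0.0702] yaw 3.71 tilt [ 0.0023 -0.0013] grip 0.0095 F [ 0.5  0.3 -3.7] j [ 0.47  0.87  0.07  1.8  -0.12  0.47  0.69]
  -> az 0.00  dx 0.02 dy -0.04 dz 0.50
A [[ 0.5643 -0.2878]
 [ 0.5059 -0.3017]
 [ 0.542  -0.3619]]
held [[ 0.4749 -0.2949]
 [ 0.5016 -0.2932]
 [ 0.5301 -0.3406]]
```

Request:
carry_out:
  moves:
    - {"dx": 0.01,"dy": -0.02,"dz": 0.4,"ax": 0,"ay": 0,"az": 0,"jaw": 1}
    - {"dx": 0,"dy": 0,"dz": 0.2,"ax": 0,"ay": 0,"az": 0,"jaw": 1}
    - {"dx": 0,"dy": 0,"dz": 0,"ax": 0,"ay": 0,"az": 0,"jaw": 1}
    - {"dx": 0,"dy": 0,"dz": 0,"ax": 0,"ay": 0,"az": 0,"jaw": 1}
    - {"dx": 0,"dy": 0,"dz": 0,"ax": 0,"ay": 0,"az": 0,"jaw": 1}
    - {"dx": 0,"dy": 0,"dz": 0,"ax": 0,"ay": 0,"az": 0,"jaw": 1}

```text
t: 37.92
tool_pos: [0.4892, -0.3287, 0.0451]
tool_rot: [0.0, 0.684, 0.73, 0.0]
ft_force: [-1.2, -0.6, -4.6]
grip_width: 0.0092
finger_force: 98.9
```

```bash
python3 - <<'E'
from h import *
plan(.489,-.329,.028,3.7)
E
```

```text
t 37.92 pos [ 0.4892 -0.3287  0.0451] yaw 3.7 tilt [ 0.0005 -0.0002] grip 0.0092 F [-1.2 -0.6 -4.6] j [ 0.48  0.91  0.06  1.81 -0.12  0.42  0.69]
  -> az 0.00  dx -0.01 dy -0.01 dz 0.43
```

Request:
carry_out:
  moves:
    - {"dx": -0.01,"dy": 0,"dz": 0.2,"ax": 0,"ay": 0,"az": 0,"jaw": 1}
    - {"dx": 0,"dy": 0,"dz": 0.15,"ax": 0,"ay": 0,"az": 0,"jaw": 1}
    - {"dx": 0,"dy": 0,"dz": 0.06,"ax": 0,"ay": 0,"az": 0,"jaw": 1}
    - {"dx": 0,"dy": 0,"dz": 0,"ax": 0,"ay": 0,"az": 0,"jaw": 1}
    - {"dx": 0,"dy": 0,"dz": 0,"ax": 0,"ay": 0,"az": 0,"jaw": 1}
    - {"dx": 0,"dy": 0,"dz": 0,"ax": 0,"ay": 0,"az": 0,"jaw": 1}

```text
t: 38.67
tool_pos: [0.4892, -0.329, 0.0286]
tool_rot: [0.0, 0.684, 0.73, 0.0]
ft_force: [0.8, -0.1, -5.1]
grip_width: 0.0093
finger_force: 98.9
```

Request:
carry_out:
  moves:
    - {"dx": 0,"dy": 0,"dz": 0,"ax": 0,"ay": 0,"az": 0,"jaw": 0.4}
    - {"dx": 0,"dy": 0,"dz": 0,"ax": 0,"ay": 0,"az": 0,"jaw": 0.15}
    - {"dx": 0,"dy": 0,"dz": 0,"ax": 0,"ay": 0,"az": 0,"jaw": 0.15}
    - {"dx": 0,"dy": 0,"dz": -0.6,"ax": 0,"ay": 0,"az": 0,"jaw": 0.15}
    - {"dx": 0,"dy": 0,"dz": -1,"ax": 0,"ay": 0,"az": 0,"jaw": 0.15}
    - {"dx": 0,"dy": 0,"dz": -1,"ax": 0,"ay": 0,"az": 0,"jaw": 0}
    - {"dx": 0,"dy": 0,"dz": -1,"ax": 0,"ay": 0,"az": 0,"jaw": 0}
    - {"dx": 0,"dy": 0,"dz": -1,"ax": 0,"ay": 0,"az": 0,"jaw": 0}

```text
t: 39.67
tool_pos: [0.4889, -0.3289, 0.214]
tool_rot: [0.0, 0.684, 0.73, 0.0]
ft_force: [0.4, 0.0, -0.3]
grip_width: 0.0426
finger_force: 0.0
```

Request:
carry_out:
  moves:
    - {"dx": -0.8,"dy": 0.3,"dz": -1,"ax": 0,"ay": 0,"az": 0,"jaw": 0}
    - {"dx": -0.8,"dy": 0.3,"dz": -1,"ax": 0,"ay": 0,"az": 0,"jaw": 0}
    - {"dx": 0,"dy": 0,"dz": -1,"ax": 0,"ay": 0,"az": 0,"jaw": 0}
    - {"dx": 0,"dy": 0,"dz": 0,"ax": 0,"ay": 0,"az": 0,"jaw": 0}
    - {"dx": 0,"dy": 0,"dz": 0,"ax": 0,"ay": 0,"az": 0,"jaw": 0}
    - {"dx": 0,"dy": 0,"dz": 0,"ax": 0,"ay": 0,"az": 0,"jaw": 0}
    - {"dx": 0,"dy": 0,"dz": 0,"ax": 0,"ay": 0,"az": 0,"jaw": 0}

```text
t: 40.55
tool_pos: [0.5167, -0.3908, 0.3314]
tool_rot: [-0.001, 0.684, 0.73, -0.0]
ft_force: [0.3, -0.9, -0.5]
grip_width: 0.0425
finger_force: 0.0
```

```bash
python3 - <<'E'
from h import *
plan(.489,-.329,.028,3.7)
b=snap('wrist','w13')[1]; a=snap('side','s13')[1]
x=cv2.resize(a[60:310,120:430],None,fx=1.9,fy=1.9)[:, :]
b=b[:330]
m=np.zeros((600,800,3),np.uint8); h=min(600,330); m[:330,:560]=b
m[335:600,:]=cv2.resize(a[60:193,100:501],(800,265))
cv2.imwrite('pics/c7.png',m)
E
```

```text
t 40.55 pos [ 0.5167 -0.3908  0.3314] yaw 3.72 tilt [-0.0018  0.0013] grip 0.0425 F [ 0.3 -0.9 -0.5] j [ 0.51  0.63  0.13  1.36 -0.09  1.16  0.71]
  -> az 0.00  dx 1.59 dy -0.59 dz 7.58
```

View pics/c7.png

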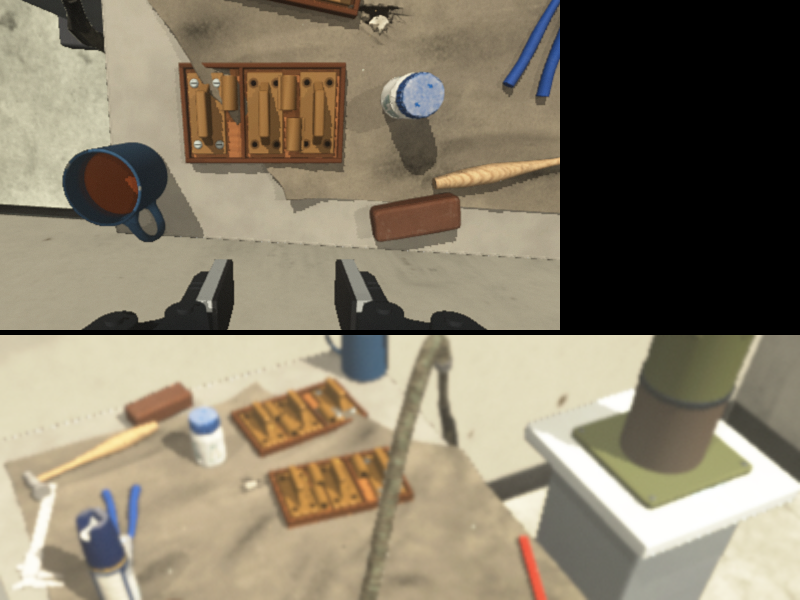

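The left tray's pair lies flat at (265,113) and (320,110), with the knuckles in line at (290,95) and (294,135). In the side view the right tray's pair also sits level, and the bottle hasn't moved. Handing in.

```bash
python3 -c "
from workcell import order; print(order.close_job())"
```

```text
the job is handed in; nothing more can be done
None
```

The job is handed in at about 40.6 s of the 72 s allowed, with both left-hand and both right-hand leaves laid flat, knuckles inward, in their matching trays. I checked the right-hand pair's final seating from the side view only, and no verdict came back when I handed in.

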